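Load the keycap curing turntable and start it

TASK

Get the next batch of resin keycaps curing: swing the lamp arm well clear of the round tray, take the loose lid off the cup, pour all its small keycaps into the far half of the tray (beyond the divider) and lay every long space-bar cap in the near half. Leave the empty cup standing upright on the counter and the lid lying on the counter, both clear of the tray. With everything loaded swing the lamp back over the tray to its stop, and last of all turn the knob clockwise all the way; leave the other things on the counter where they are.

Things in the scene. Friction and masses are not known exactly. Their poses are not given: they have to be found in the camera images.
- station: fixed curing station; origin on the counter under the middle of its round steel tray (250 outside, 242 inside, floor 35 high, rim top 57). A 4 thick divider wall as high as the rim crosses it along the station's y: near half -x, far half +x. Lamp post (24 across, 130 high) at (120, 170), knob at (-130, 170), on a 12 high foot plate 340 x 70 centred at (0, 175).
- tray_mid (a point): middle of the tray, at floor height (35 above the counter)
- lamp (a joint): lamp arm hinge about the vertical post, rad: 0 = at its stop with the lamp over the middle of the tray; grows clockwise seen from above as the lamp swings away to the left, stop at 1.9. A stiff hinge: it stays where it is left (about 1.5 N at the peg).
- lamp_peg (a point): grip point on the upright peg (18 across, 45 high, grip point 17 below its top) on top of the lamp head, 168 above the counter. The round head under it is 110 across and fills heights 108 to 140; the bar from the peg to the post is 22 wide, top at 146.
- lamp_hinge (a point): point on the vertical hinge axis of the lamp arm, at the top of the post, 130 above the counter; the peg is 208 from it
- knob (a joint): twist knob, rad: starts near 0 (off), grows clockwise seen from above, stop at 1.5 (on)
- knob_grip (a point): on the knob's vertical axis, at the height to grip; the knob has a bar grip, which at 0 lies along the station's x axis and turns with the knob
- cup: white plastic cup, loose: 58 across at the foot, 74 at the rim, 85 high, wall 3, floor 4. Origin under its centre, z up. It holds the keycaps. About 0.1 kg empty.
- lid: round grey lid, loose on the cup's rim: disc 86 across, 5 thick, over a plug 58 across, 6 deep, that sits inside the rim. Origin at the centre of the plug's underside, z up. An upright fin stands 28 off-centre towards the lid's +x: 8 thick (x), 34 long (y), top 37 above the origin.
- lid_fin (a point): grip point on the fin, 11 below its top, 26 above the lid's origin
- cap1: resin keycap, 20 x 20 x 14 high, in the cup at the start; origin at the centre of its underside
- cap2: resin keycap, 20 x 20 x 14 high, in the cup at the start; origin at the centre of its underside
- cap3: resin keycap, 20 x 20 x 14 high, in the cup at the start; origin at the centre of its underside
- cap4: resin keycap, 20 x 20 x 14 high, in the cup at the start; origin at the centre of its underside
- cap5: resin keycap, 20 x 20 x 14 high, in the cup at the start; origin at the centre of its underside (None: absent today)
- cap6: resin keycap, 20 x 20 x 14 high, in the cup at the start; origin at the centre of its underside (None: absent today)
- bar1: long resin space-bar cap, 70 long (x) x 20 wide (y) x 16 high, lying on the counter; origin at the centre of its underside (None: absent today)
- bar2: long resin space-bar cap, 70 long (x) x 20 wide (y) x 16 high, lying on the counter; origin at the centre of its underside (None: absent today)
- bar3: long resin space-bar cap, 70 long (x) x 20 wide (y) x 16 high, lying on the counter; origin at the centre of its underside (None: absent today)
- bowl: bystander: open stainless steel bowl, 140 across, 55 high; origin under its centre
- funnel: bystander: green silicone funnel standing mouth down, 80 across, 75 high; origin under its centre
- mould: bystander: black rubber mould block 60 x 80 x 24; origin under its centre
- resin_jar: bystander: capped amber jar, 64 across, 55 high; origin under its centre
- mug: bystander: white ceramic mug, 80 across, 90 high; origin under its centre
There are look-alikes about, which are no part of the job. What is shaped like the bar2 but yellow is not meant.

How it is judged:
By the outcome, as a careful person would: the job done as asked, in the order asked, and still so for the second after the job is handed in, with the robot touching nothing.
Of bar1, bar2, bar3 only 1 to 3 are there at a start; the rules pass over those that are not, and their reading is None.
Of cap5, cap6 only 1 to 2 are there at a start; the rules pass over those that are not, and their reading is None.
At some moment in a run one of bar1, bar2, bar3 may be knocked a few centimetres aside while the robot is not near it.
It also fails if it takes over 210 s, if anything falls off the work surface, if the arm or the gripper's body presses on something with over 40 N, if the wrist force passes 120 N, or if a joint passes its speed limit or range.

ROBOT

A 7-joint arm with a two-finger parallel gripper is mounted at the origin on the work surface. World frame = base frame: x ahead of the robot, y to its left, z up, the work surface at z = 0. Lengths are in m, angles in rad, forces in N, time in s.
With the tool pointing down it reaches from about 0.425 to 0.95 m from the base axis. Payload 4.7 kg.
Tool frame: the origin (TCP) lies midway between the tips of the shut fingers; the grasp point (between the pads) lies 19 mm behind it; z points along the fingers, y is the line along which they close (so a half turn about z gives the same grasp; the last joint's range is limited). The gripper opens to 87 mm and grips with 3 to 60 N. Pads are 19 mm wide; open, the fingers measure 117 mm over their backs; the gripper's body (75 mm by 190 mm) begins 51 mm behind the grasp point.
Start: joints at [1.229, 0.469, -0.049, 1.532, 0.024, 1.141, -0.082], TCP at [0.208, -0.642, 0.223] pointing down, gripper open.
Joint ranges: [-2.59, 2.59], [-0.33, 1.99], [-1.39, 1.29], [0.1, 2.45], [-1.04, 4.18], [0.21, 1.99], [-2.66, 2.66]. Speed limits (rad/s): [2.57, 2.57, 3.14, 3.14, 3.14, 3.14, 3.14].

INTERFACE

Orientations are given as a unit quaternion [x, y, z, w].
In Python, from bench import arm gives the robot as it stands. The module is installed in compiled form; this text tells all that it offers.
- The arm moves only by the tool drive_tool, never from a script. Its argument "motion" is a list of rows, each a list of 7 numbers: the shift along the world's x, y, z scaled (see below), then the turn, a rotation vector about the world's x, y, z scaled (see below), then the opening, from 0 (shut) to 1 (fully open). A call has 1 to 12 rows; each row is the pose to reach, as a shift and turn from the pose commanded when the call began; what a row does not reach only later rows make up. The controller multiplies each number of a shift by 0.5 m and each number of a turn by 1.5 rad. A row lasts 1/10 s, in which the tool goes at most 50 mm and 8.59 degrees, less where a joint would pass 70% of its speed; a pose out of reach is approached as far as the arm can. A call with a number of a shift or a turn outside -1 to 1 is refused whole. A call with a gripper value outside its range is refused whole. The fingers move at their own pace and stop on an object; "newtons" is the grip in N (left out, the last holds). Time passes only in rows, so rows that repeat a pose let the fingers close. It gives the time, the measured TCP pose, the force, the opening and the grip force at its end, in the units of the state.
- arm.state(): the state, without advancing time (a new reading comes with each control period).
- arm.capture(name): name is "scene" or "top" or "wrist"; returns the picture (384x512x3 uint8, red, green, blue); there is no depth.
- arm.camera_params(name): a dict with "vertical_fov" (degrees; the focal length in pixels is half the picture's height over the tangent of half this angle, whatever the lens; pixels are square), "cx", "cy" (the principal point, pixels), "R" (3x3) and "t" (3): a world point X has camera coordinates R X + t. Camera axes: x right, y down, z forward; pixel columns grow to the right and rows downward; lengths in m; the calibration is good to about 2 mm. A picture is of the moment at which its call begins: read the wrist's pose just before it. camera_params takes no time and is no camera call; for the wrist camera it gives the pose at the moment of the call.
- arm.hand_in(): hands the job in; it is judged then, once.
The state is a dict: "clock": time; "q": joint angles; "qd": joint speeds; "joint_efforts": joint torques, N m; "tool_pos": TCP position; "tcp_rot": TCP orientation; "ft_force": force on the tool from outside, world axes, zero at the start; "wrist_torque": the same for the moment, N m; "width": finger opening in m; "grip_force": force on a finger pad.
Only numpy, scipy, OpenCV 4.12 (cv2) and the standard library are available. Lean on these libraries where they do the work, as an engineer would, in place of code of your own. Each camera call takes 0.05 s, during which the arm holds its last target. There are 200 camera calls.

## Working session

There is one attempt and no reset: what is moved stays moved. The work goes in short steps, Python scripts to look and compute and a tool call to move; the robot and the scene stay as the last step left them, time stands still between calls to the robot, and variables do not carry over. Pictures are saved under pics/ and viewed, at most 14 in all, crops included, and the job is handed in when it is done.

Besides the shell and the picture viewer there is one more tool, called after "Request:" as name(argument=value, ...), one argument or row to a line, values as JSON. drive_tool: Moves the arm, as the interface text tells. Its arguments: {"type":"object","properties":{"motion":{"type":"array","items":{"type":"array","items":{"type":"number","minimum":-1,"maximum":1}}},"newtons":{"type":"number"}},"required":["motion"]}

```bash
mkdir -p pics; python3 - <<'E'
from bench import arm
import cv2,numpy as np
for n in("scene","top"):
    im=arm.capture(n); cv2.imwrite(f"pics/{n}0.png",im[:,:,::-1])
    p=arm.camera_params(n); print(n,p["vertical_fov"],p["cx"],p["cy"],np.round(p["R"],3).tolist(),np.round(p["t"],3).tolist())
print(arm.state())
E
```

```text
scene 49.99482431567473 253.43087803487333 189.0822917865317 [[0.816, 0.578, -0.012], [0.47, -0.674, -0.57], [-0.337, 0.459, -0.822]] [-0.475, -0.191, 1.573]
top 55.56245284635761 252.72125321079776 190.27301313066084 [[-0.016, -1.0, -0.015], [-0.981, 0.019, -0.192], [0.192, 0.012, -0.981]] [0.04, 0.585, 1.258]
{'clock': 0.1, 'q': array([ 1.22914049,  0.46939623, -0.04859348,  1.53352083,  0.02407564,
        1.14099599, -0.08229459]), 'qd': array([ 9.14930995e-04, -8.97006886e-04, -7.00461925e-04, -2.99141057e-03,
        3.08902175e-05, -6.73870869e-04, -4.20003364e-04]), 'joint_efforts': array([ 7.04079375e-04, -5.09171426e+01, -8.10491340e-02, -2.36828095e+01,
       -6.14601513e-02,  3.44617339e-02,  6.81351935e-05]), 'tool_pos': array([ 0.2075473 , -0.6417606 ,  0.22160317]), 'tcp_rot': array([ 9.87795802e-01,  1.55752045e-01, -1.53284702e-04, -8.54421006e-04]), 'ft_force': array([ 0.11218125,  0.06961044, -0.17996645]), 'wrist_torque': array([-0.02402121,  0.04580824,  0.00830572]), 'grip_force': 0.0, 'width': 0.08708270917435425}
```

View pics/scene0.png

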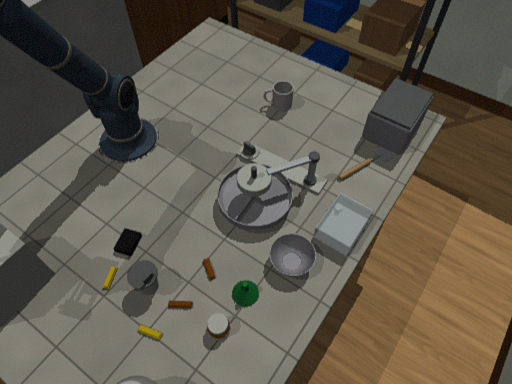

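View pics/top0.png

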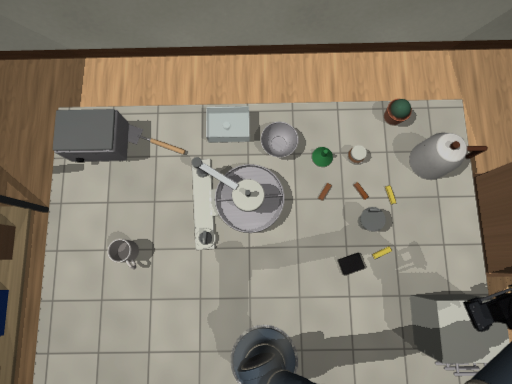

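The scene view shows the tray at (255,195), the lamp peg at (254,172), the post at (313,168) and the knob at (249,150). The lidded cup is at (143,277). In the top view the brown bars are at (325,191) and (361,190), and the yellow look-alikes are at (391,194) and (382,253). The tray is at (249,197), the cup at (375,219) and the mug at (122,250).

```bash
cat > h.py <<'E'
from bench import arm
import cv2,numpy as np
from scipy.spatial.transform import Rotation as Ro
def ray(p,u,v):
    f=192/np.tan(np.radians(p["vertical_fov"])/2); R=np.array(p["R"]);t=np.array(p["t"])
    return -R.T@t, R.T@np.array([(u-p["cx"])/f,(v-p["cy"])/f,1.])
def onz(p,u,v,z):
    c,d=ray(p,u,v); return c+d*(z-c[2])/d[2]
def proj(p,X):
    f=192/np.tan(np.radians(p["vertical_fov"])/2); c=np.array(p["R"])@np.array(X)+np.array(p["t"])
    return np.array([p["cx"],p["cy"]])+f*c[:2]/c[2]
def tri(p1,u1,p2,u2):
    c1,d1=ray(p1,*u1);c2,d2=ray(p2,*u2)
    s=np.linalg.lstsq(np.c_[d1,-d2],c2-c1,rcond=None)[0]
    a,b=c1+s[0]*d1,c2+s[1]*d2; return (a+b)/2,np.linalg.norm(a-b)
def blobs(im,lo,hi,amin=20):
    m=cv2.inRange(cv2.cvtColor(im,cv2.COLOR_RGB2HSV),lo,hi)
    cs,_=cv2.findContours(m,cv2.RETR_EXTERNAL,cv2.CHAIN_APPROX_NONE)
    return [c for c in cs if cv2.contourArea(c)>=amin]
def look(n):
    p=arm.camera_params(n); return p,arm.capture(n)
E
python3 - <<'E'
from h import *
p,im=look("top"); ps,ims=look("scene")
for nm,pp,ii in(("top",p,im),("scene",ps,ims)):
  for c in blobs(ii,(3,120,50),(35,255,255),25):
    r=cv2.minAreaRect(c)
    u,v=r[0]
    if not(200<u<420 and 150<v<270) and nm=="top": continue
    if nm=="scene" and not (80<u<260 and 220<v<345): continue
    b=cv2.boxPoints(r); w=[onz(pp,*q,0.016)[:2] for q in b]
    h,s,val=cv2.cvtColor(ii,cv2.COLOR_RGB2HSV)[int(v),int(u)]
    e=[np.array(w[1])-w[0],np.array(w[2])-w[1]]; L=max(e,key=np.linalg.norm)
    print(nm,np.round(r[0],1),"hue",h,s,val,"pos",np.round(onz(pp,u,v,.012),3),"sizes",np.round([np.linalg.norm(x) for x in e],3),"yaw",round(np.degrees(np.arctan2(L[1],L[0])),1))
for nm,z,a,b in(("peg top",.185,(248,186),(254,168)),("post",.13,(198,165),(313,155)),("knob",.05,(205,238),(249,147)),("lidc",.1,(375,219),(143,273))):
  print(nm,np.round(onz(p,*a,z),3),np.round(onz(ps,*b,z),3))
def save(n,ii,x,y,w,h,s): cv2.imwrite(f"pics/{n}.png",cv2.resize(ii[y:y+h,x:x+w,::-1],None,fx=s,fy=s,interpolation=cv2.INTER_CUBIC))
save("c1",im,190,150,210,130,3.8)
E
```

```text
top [381.6 252.1] hue 25 158 199 pos [ 0.359 -0.43   0.012] sizes [0.069 0.018] yaw -67.0
top [390.3 194.3] hue 26 158 197 pos [ 0.569 -0.479  0.012] sizes [0.02  0.065] yaw -166.8
top [360.9 190.4] hue 12 162 123 pos [ 0.586 -0.372  0.012] sizes [0.018 0.065] yaw -147.9
top [324.4 191.3] hue 11 151 125 pos [ 0.585 -0.237  0.012] sizes [0.065 0.016] yaw -32.9
scene [149.6 331.8] hue 26 223 157 pos [ 0.572 -0.485  0.012] sizes [0.02  0.069] yaw 14.0
scene [220.5 331.7] hue 37 15 149 pos [ 0.733 -0.371  0.012] sizes [0.061 0.027] yaw 57.1
scene [179.5 304. ] hue 13 221 90 pos [ 0.588 -0.377  0.012] sizes [0.067 0.018] yaw 35.1
scene [109.6 277.3] hue 26 228 158 pos [ 0.361 -0.437  0.012] sizes [0.072 0.022] yaw 113.9
scene [208.8 268.4] hue 13 202 96 pos [ 0.588 -0.242  0.012] sizes [0.019 0.069] yaw -34.5
peg top [0.575 0.043 0.185] [0.557 0.043 0.185]
post [0.664 0.216 0.13 ] [0.659 0.232 0.13 ]
knob [0.418 0.201 0.05 ] [0.426 0.195 0.05 ]
lidc [ 0.469 -0.387  0.1  ] [ 0.477 -0.384  0.1  ]
```

View pics/c1.png

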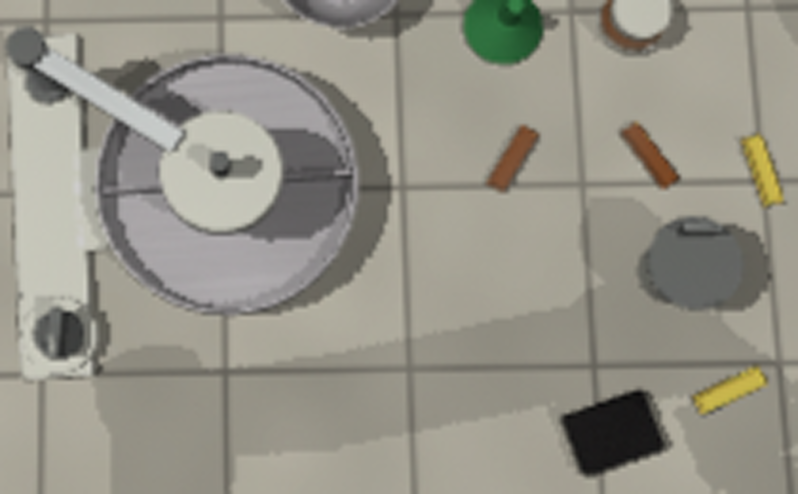

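```bash
python3 - <<'E'
from h import *
p=arm.camera_params("top")
g=lambda x,y,z:onz(p,190+x/3.8,150+y/3.8,z)
rim=np.array([g(98,188,.057),g(357,180,.057),g(226,57,.057),g(222,313,.057)])
print("rim pts",np.round(rim,3).tolist(),"centre",np.round([(rim[0]+rim[1])[:2]/2,(rim[2]+rim[3])[:2]/2],3))
a,b=g(103,191,.057),g(352,174,.057); d=a-b; print("divider dir deg",np.degrees(np.arctan2(d[1],d[0])),np.linalg.norm(d),(a+b)/2)
for n,x,y,z in(("post",26,47,.14),("knob",61,332,.05),("peg",221,160,.185),("fin",703,228,.116),("lid",698,262,.085),("mould",614,432,.024)): print(n,np.round(g(x,y,z),3))
print("mug",np.round(onz(p,122,250,.09),3))
E
```

```text
rim pts [[0.554, 0.163, 0.057], [0.557, -0.082, 0.057], [0.68, 0.04, 0.057], [0.434, 0.047, 0.057]] centre [[0.556 0.04 ]
 [0.557 0.043]]
divider dir deg 92.87274865022835 0.23598488390002656 [0.55728742 0.04008772 0.057     ]
post [0.671 0.219 0.14 ]
knob [0.42  0.198 0.05 ]
peg [0.555 0.043 0.185]
fin [ 0.498 -0.385  0.116]
lid [ 0.471 -0.388  0.085]
mould [ 0.32  -0.316  0.024]
mug [0.379 0.48  0.09 ]
```

Request:
drive_tool(
  motion=[
    [0.34,0.68,0.16,0,0,0,1],
    [0.34,0.68,0.16,0,0,0,1],
    [0.34,0.68,0.16,0,0,0,1],
    [0.34,0.68,0.16,0,0,0,1],
    [0.34,0.68,0.16,0,0,0,1],
    [0.34,0.68,0.16,0,0,0,1],
    [0.34,0.68,0.16,0,0,0,1],
    [0.34,0.68,0.16,0,0,0,1],
    [0.34,0.68,0.16,0,0,0,1],
    [0.34,0.68,0.16,0,0,0,1],
  ],
)

```text
clock: 1.2
tool_pos: [0.378, -0.3018, 0.3028]
tcp_rot: [0.988, 0.157, 0.0, 0.0]
ft_force: [-0.4, -0.5, -0.6]
width: 0.0865
grip_force: 0.0
```

Request:
drive_tool(
  motion=[
    [0.356,0.688,0,0,0,0,1],
    [0.356,0.688,0,0,0,0,1],
    [0.356,0.688,0,0,0,0,1],
    [0.356,0.688,0,0,0,0,1],
    [0.356,0.688,0,0,0,0,1],
    [0.356,0.688,0,0,0,0,1],
    [0.356,0.688,0,0,0,0,1],
    [0.356,0.688,0,0,0,0,1],
    [0.356,0.688,0,0,0,0,1],
    [0.356,0.688,0,0,0,0,1],
    [0.356,0.688,0,0,0,0,1],
  ],
)

```text
clock: 2.3
tool_pos: [0.5556, 0.0389, 0.3019]
tcp_rot: [0.988, 0.154, -0.001, 0.001]
ft_force: [-0.4, -0.4, 0.5]
width: 0.0874
grip_force: 0.0
```

```bash
python3 - <<'E'
from h import *
p,im=look("wrist"); s=arm.state()
print(np.round(s["q"],3),np.round(s["tool_pos"],4),np.round(s["tcp_rot"],3),s["clock"])
print(p["vertical_fov"],np.round(p["R"],3).tolist(),np.round(-np.array(p["R"]).T@p["t"],3))
print(proj(p,[.556,.042,.185]))
cv2.imwrite("pics/w1.png",im[:,:,::-1])
E
```

```text
[ 0.293  0.26  -0.54   1.687  0.141  1.235 -1.541] [0.5556 0.039  0.3021] [ 0.988  0.154 -0.     0.001] 2.35
61.14033905994815 [[0.304, -0.953, 0.001], [-0.906, -0.289, 0.309], [-0.294, -0.095, -0.951]] [0.636 0.064 0.464]
[248.65157929 180.20117966]
```

View pics/w1.png

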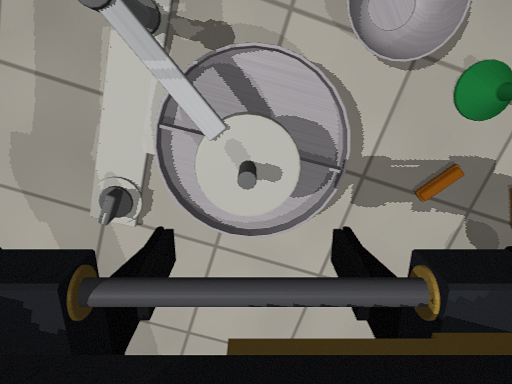

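The wrist view shows the peg top at (247,181) where (249,180) was predicted, so the estimate holds. The knob is at (117,203). I'll descend and grip the peg.

Request:
drive_tool(
  motion=[
    [0,0.006,-0.1,0,0,0,1],
    [0,0.006,-0.2,0,0,0,1],
    [0,0.006,-0.294,0,0,0,1],
    [0,0.006,-0.294,0,0,0,1],
    [0,0.006,-0.294,0,0,0,0],
    [0,0.006,-0.294,0,0,0,0],
    [0,0.006,-0.294,0,0,0,0],
    [0,0.006,-0.294,0,0,0,0],
    [0,0.006,-0.294,0,0,0,0],
    [0,0.006,-0.294,0,0,0,0],
  ],
  newtons=12,
)

```text
clock: 3.35
tool_pos: [0.556, 0.0448, 0.1561]
tcp_rot: [0.988, 0.156, 0.0, 0.0]
ft_force: [0.7, 0.2, -0.2]
width: 0.0469
grip_force: 0.0
```

```bash
python3 - <<'E'
from h import *
s=arm.state();print(s["width"],s["ft_force"],s["tool_pos"])
H=np.array([.668,.217]);P=np.array([.556,.042]);d=P-H;print(np.linalg.norm(d))
d=d/np.linalg.norm(d)*.208
prev=P
for k in range(1,19):
    th=-k*.1; c,s_=np.cos(th),np.sin(th); q=H+[c*d[0]-s_*d[1],s_*d[0]+c*d[1]]
    b=0 if k<=6 else 6 if k<=12 else 12
    if k in(7,13): prev=last
    print(k,np.round((q-prev)/.5,3),np.round(q,3)); last=q
E
```

```text
0.04694845710156138 [ 0.69362404  0.2338907  -0.23470395] [0.55598623 0.04480577 0.15612109]
0.2077715091151816
1 [-0.034  0.024] [0.539 0.054]
2 [-0.065  0.051] [0.523 0.068]
3 [-0.094  0.082] [0.509 0.083]
4 [-0.119  0.115] [0.497 0.099]
5 [-0.141  0.15 ] [0.486 0.117]
6 [-0.159  0.187] [0.477 0.136]
7 [-0.014  0.039] [0.469 0.155]
8 [-0.025  0.079] [0.464 0.175]
9 [-0.031  0.12 ] [0.461 0.196]
10 [-0.033  0.162] [0.46  0.217]
11 [-0.031  0.203] [0.461 0.237]
12 [-0.025  0.245] [0.464 0.258]
13 [0.01 0.04] [0.469 0.278]
14 [0.024 0.079] [0.476 0.298]
15 [0.042 0.117] [0.485 0.316]
16 [0.064 0.152] [0.496 0.334]
17 [0.089 0.185] [0.509 0.351]
18 [0.118 0.216] [0.523 0.366]
```

Request:
drive_tool(
  motion=[
    [0,0,0,0,0,0,0],
    [0,0,0,0,0,0,0],
    [0,0,0,0,0,0,0],
    [0,0,0,0,0,0,0],
    [0,0,0,0,0,0,0],
    [0,0,0,0,0,0,0],
    [0,0,0,0,0,0,0],
    [0,0,0,0,0,0,0],
  ],
)

```text
clock: 4.15
tool_pos: [0.5557, 0.0448, 0.1555]
tcp_rot: [0.988, 0.156, -0.0, 0.0]
ft_force: [-1.1, -0.9, 0.7]
width: 0.0172
grip_force: 12.0
```

Request:
drive_tool(
  motion=[
    [-0.034,0.024,0,0,0,-0.03,0],
    [-0.065,0.051,0,0,0,-0.06,0],
    [-0.094,0.082,0,0,0,-0.09,0],
    [-0.119,0.115,0,0,0,-0.12,0],
    [-0.141,0.15,0,0,0,-0.15,0],
    [-0.159,0.187,0,0,0,-0.18,0],
    [-0.159,0.187,0,0,0,-0.18,0],
  ],
)

```text
clock: 4.85
tool_pos: [0.4745, 0.1404, 0.1555]
tcp_rot: [1.0, 0.023, -0.001, -0.0]
ft_force: [-1.6, 0.8, 0.1]
width: 0.0177
grip_force: 12.0
```

Request:
drive_tool(
  motion=[
    [-0.014,0.039,0,0,0,-0.03,0],
    [-0.025,0.079,0,0,0,-0.06,0],
    [-0.031,0.12,0,0,0,-0.09,0],
    [-0.033,0.162,0,0,0,-0.12,0],
    [-0.031,0.203,0,0,0,-0.15,0],
    [-0.025,0.245,0,0,0,-0.18,0],
    [-0.025,0.245,0,0,0,-0.18,0],
  ],
)

```text
clock: 5.55
tool_pos: [0.4635, 0.2628, 0.1553]
tcp_rot: [0.994, -0.111, -0.001, -0.001]
ft_force: [-3.0, 2.0, -0.5]
width: 0.0175
grip_force: 12.0
```

Request:
drive_tool(
  motion=[
    [0.01,0.04,0,0,0,-0.03,0],
    [0.024,0.079,0,0,0,-0.06,0],
    [0.042,0.117,0,0,0,-0.09,0],
    [0.064,0.152,0,0,0,-0.12,0],
    [0.089,0.185,0,0,0,-0.15,0],
    [0.09,0.186,0,0,0,-0.15,0],
  ],
)

```text
clock: 6.15
tool_pos: [0.5102, 0.3545, 0.1552]
tcp_rot: [0.975, -0.223, 0.001, 0.0]
ft_force: [0.8, 0.7, -1.8]
width: 0.0181
grip_force: 12.0
```

Request:
drive_tool(
  motion=[
    [0,0,0,0,0,0,1],
    [0,0,0,0,0,0,1],
    [0,0,0,0,0,0,1],
    [0,0,0,0,0,0,1],
    [0,0,0,0,0,0,1],
    [0,0,0,0,0,0,1],
    [0,0,0.1,0,0,0,1],
    [0,0,0.2,0,0,0,1],
    [0,0,0.3,0,0,0,1],
    [0,0,0.3,0,0,0,1],
  ],
)

```text
clock: 7.15
tool_pos: [0.512, 0.3558, 0.3142]
tcp_rot: [0.975, -0.224, 0.005, -0.006]
ft_force: [0.1, -0.3, 0.9]
width: 0.0846
grip_force: 0.0
```

```bash
python3 - <<'E'
from h import *
s=arm.state();print(s["tool_pos"],s["tcp_rot"],np.round(s["q"],2))
im=arm.capture("top"); cv2.imwrite("pics/t2.png",cv2.resize(im[100:290,100:430,::-1],None,fx=2.4,fy=2.4))
E
```

```text
[0.51204519 0.35582238 0.31415289] [ 0.97451933 -0.22416908  0.0048882  -0.00603326] [-0.79  0.31  0.16  1.56 -0.05  1.26 -2.65]
```

View pics/t2.png

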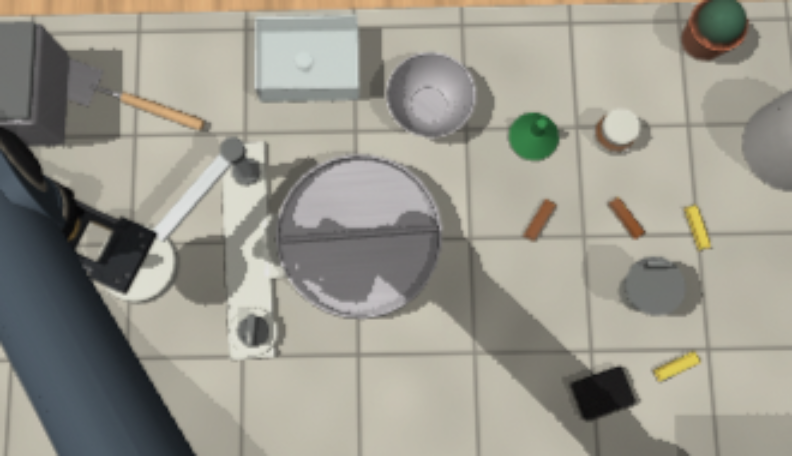

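Lamp head is now at (140,265) in the crop, well clear of the tray (360,235). Next is the lid.

Request:
drive_tool(
  motion=[
    [0,-0.1,0,0,0,0.1,1],
    [0,-0.74,0,0,0,0.67,1],
    [0,-0.74,0,0,0,0.67,1],
    [0,-0.74,0,0,0,0.67,1],
    [0,-0.74,0,0,0,0.67,1],
    [0,-0.74,0,0,0,0.67,1],
    [0,-0.74,0,0,0,0.67,1],
    [0,-0.74,0,0,0,0.67,1],
    [0,-0.74,0,0,0,0.67,1],
    [0,-0.74,0,0,0,0.67,1],
    [0,-0.74,0,0,0,0.67,1],
    [0,-0.74,0,0,0,0.67,1],
  ],
)

```text
clock: 8.4
tool_pos: [0.5086, -0.0146, 0.305]
tcp_rot: [0.962, 0.274, -0.0, -0.0]
ft_force: [0.2, 1.3, 0.0]
width: 0.0869
grip_force: 0.0
```

Request:
drive_tool(
  motion=[
    [-0.026,-0.74,-0.08,0,0,0.68,1],
    [-0.026,-0.74,-0.08,0,0,0.68,1],
    [-0.026,-0.74,-0.08,0,0,0.68,1],
    [-0.026,-0.74,-0.08,0,0,0.68,1],
    [-0.026,-0.74,-0.08,0,0,0.68,1],
    [-0.026,-0.74,-0.08,0,0,0.68,1],
    [-0.026,-0.74,-0.08,0,0,0.68,1],
    [-0.026,-0.74,-0.08,0,0,0.68,1],
    [-0.026,-0.74,-0.08,0,0,0.68,1],
    [-0.026,-0.74,-0.08,0,0,0.68,1],
    [-0.026,-0.74,-0.08,0,0,0.68,1],
  ],
)

```text
clock: 9.5
tool_pos: [0.4968, -0.3843, 0.2651]
tcp_rot: [0.706, 0.708, 0.001, -0.001]
ft_force: [0.5, -0.4, 1.2]
width: 0.0875
grip_force: 0.0
```

```bash
python3 - <<'E'
from h import *
p,im=look("wrist"); s=arm.state()
print(np.round(s["q"],3),np.round(s["tool_pos"],4),np.round(s["tcp_rot"],3),s["clock"])
print(proj(p,[.498,-.385,.116]),proj(p,[.471,-.388,.09]))
cv2.imwrite("pics/w2.png",im[:,:,::-1])
E
```

```text
[ 0.335  0.367  0.346  1.616 -0.133  1.183  0.716] [ 0.4971 -0.3837  0.2654] [ 0.705  0.709  0.001 -0.001] 9.55
[255.13899202 173.52448379] [229.76022325 169.78302015]
```

View pics/w2.png

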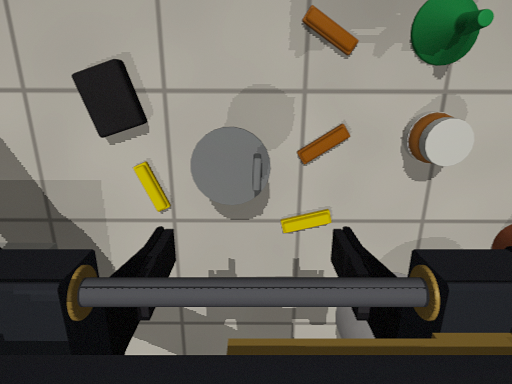

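The fin top is at (257,173), within 2 px of the prediction. I ruled out the yellow bars at (152,187) and (306,221). The meant brown bars are at (330,30) and (323,144), and the cup with the grey lid is at (230,166).

Request:
drive_tool(
  motion=[
    [0.002,-0.002,-0.1,0,0,0,1],
    [0.003,-0.002,-0.2,0,0,0,0.6],
    [0.003,-0.002,-0.28,0,0,0,0.4],
    [0.003,-0.002,-0.32,0,0,0,0.4],
    [0.003,-0.002,-0.338,0,0,0,0.4],
    [0.003,-0.002,-0.338,0,0,0,0.4],
    [0.003,-0.002,-0.338,0,0,0,0],
    [0.003,-0.002,-0.338,0,0,0,0],
    [0.003,-0.002,-0.338,0,0,0,0],
    [0.003,-0.002,-0.338,0,0,0,0],
    [0.003,-0.002,-0.338,0,0,0,0],
    [0.003,-0.002,-0.338,0,0,0,0],
  ],
  newtons=25,
)

```text
clock: 10.75
tool_pos: [0.4975, -0.3873, 0.0968]
tcp_rot: [0.706, 0.708, 0.0, 0.0]
ft_force: [0.1, 0.0, 1.5]
width: 0.0077
grip_force: 24.9
```

Request:
drive_tool(
  motion=[
    [0,0,0,0,0,0,0],
    [0,0,0,0,0,0,0],
    [0,0,0,0,0,0,0],
  ],
)

```text
clock: 11.05
tool_pos: [0.4975, -0.3874, 0.0968]
tcp_rot: [0.706, 0.708, 0.0, 0.0]
ft_force: [0.7, 0.6, 1.7]
width: 0.0077
grip_force: 24.9
```

Request:
drive_tool(
  motion=[
    [0,0,0.02,0,0,0,0],
    [0,0,0.06,0,0,0,0],
    [0,0,0.14,0,0,0,0],
    [-0.02,0.06,0.14,0,0,0,0],
    [-0.05,0.14,0.14,0,0,0,0],
    [-0.08,0.24,0.14,0,0,0,0],
    [-0.095,0.34,0.12,0,0,0,0],
    [-0.095,0.374,0.06,0,0,0,0],
    [-0.095,0.374,-0.02,0,0,0,0],
    [-0.095,0.374,-0.1,0,0,0,0],
    [-0.095,0.374,-0.14,0,0,0,0],
    [-0.095,0.374,-0.14,0,0,0,0],
  ],
)

```text
clock: 12.25
tool_pos: [0.4475, -0.1995, 0.0244]
tcp_rot: [0.706, 0.708, -0.001, -0.003]
ft_force: [-0.6, -0.3, -0.6]
width: 0.0078
grip_force: 24.9
```

Request:
drive_tool(
  motion=[
    [0,0,-0.01,0,0,0,0],
    [0,0,-0.016,0,0,0,0],
    [0,0,-0.016,0,0,0,0],
    [0,0,-0.016,0,0,0,0.5],
    [0,0,-0.016,0,0,0,0.5],
    [0,0,-0.016,0,0,0,0.5],
    [0,0,-0.016,0,0,0,0.5],
    [0,0,0.1,0,0,0,0.5],
    [0,0,0.2,0,0,0,1],
    [0,0,0.3,0,0,0,1],
    [0,0,0.4,0,0,0,1],
    [0,0,0.4,0,0,0,1],
  ],
)

```text
clock: 13.45
tool_pos: [0.453, -0.2017, 0.2327]
tcp_rot: [0.706, 0.708, 0.003, 0.005]
ft_force: [0.8, -0.2, 0.8]
width: 0.0676
grip_force: 0.0
```

```bash
python3 - <<'E'
from h import *
p,im=look("wrist"); s=arm.state()
print(np.round(s["q"],3),np.round(s["tool_pos"],4),s["clock"])
p2,im2=look("top"); cv2.imwrite("pics/w3.png",np.vstack([im[:240],cv2.resize(im2[150:270,256:420],(512,375),interpolation=cv2.INTER_CUBIC)[:355]])[:,:,::-1])
E
```

```text
[ 0.053  0.158  0.319  1.961 -0.059  1.022  0.4  ] [ 0.4521 -0.2012  0.2312] 13.5
```

View pics/w3.png

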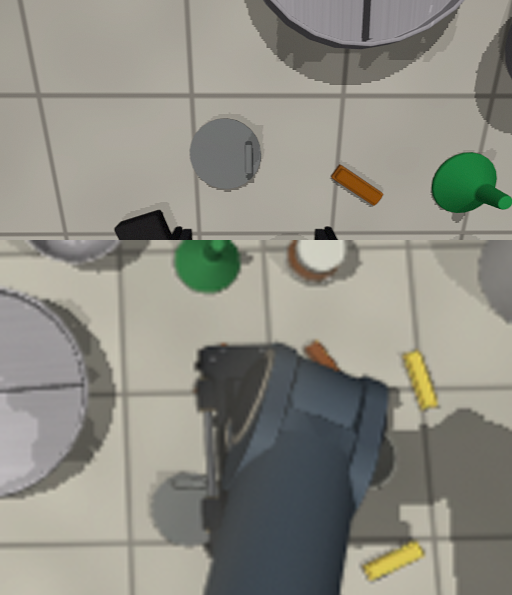

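Lid lies flat on the counter at (225,153) in the wrist view. Before taking the cup I'll test in free air how far the arm can tilt for the pour.

Request:
drive_tool(
  motion=[
    [0.2,0.2,0.3,0,0,0,1],
    [0.2,0.2,0.3,0,0,0,1],
    [0.2,0.2,0.3,0,0,0,1],
    [0.2,0.2,0.3,0,0,0,1],
    [0.2,0.2,0.3,0,0,0,1],
  ],
)

```text
clock: 14.05
tool_pos: [0.5536, -0.0957, 0.3781]
tcp_rot: [0.704, 0.71, 0.002, 0.001]
ft_force: [0.1, 0.4, -0.3]
width: 0.087
grip_force: 0.0
```

Request:
drive_tool(
  motion=[
    [0,0,0,0.1,0,0,1],
    [0,0,0,0.2,0,0,1],
    [0,0,0,0.3,0,0,1],
    [0,0,0,0.4,0,0,1],
    [0,0,0,0.5,0,0,1],
    [0,0,0,0.6,0,0,1],
    [0,0,0,0.7,0,0,1],
    [0,0,0,0.8,0,0,1],
    [0,0,0,0.9,0,0,1],
    [0,0,0,1,0,0,1],
    [0,0,0,1,0,0,1],
    [0,0,0,1,0,0,1],
  ],
)

```text
clock: 15.25
tool_pos: [0.5486, -0.1021, 0.3731]
tcp_rot: [0.518, 0.514, 0.483, -0.484]
ft_force: [0.3, -0.8, -0.4]
width: 0.087
grip_force: 0.0
```

```bash
python3 - <<'E'
from h import *
s=arm.state()
print(np.round(s["q"],3),np.round(s["tool_pos"],4),Ro.from_quat(s["tcp_rot"]).as_matrix().round(2).tolist())
E
```

```text
[ 0.795  0.647 -0.307  1.613 -1.035  1.845  0.704] [ 0.5486 -0.1021  0.3731] [[0.0, 1.0, 0.0], [0.06, -0.0, 1.0], [1.0, -0.0, -0.06]]
```

Request:
drive_tool(
  motion=[
    [0,0,0,0.1,0,0,1],
    [0,0,0,0.2,0,0,1],
    [0,0,0,0.3,0,0,1],
    [0,0,0,0.4,0,0,1],
    [0,0,0,0.4,0,0,1],
  ],
)

```text
clock: 15.75
tool_pos: [0.5493, -0.1014, 0.3681]
tcp_rot: [-0.351, -0.344, -0.614, 0.618]
ft_force: [-1.5, -0.3, -0.2]
width: 0.087
grip_force: 0.0
```

```bash
python3 - <<'E'
from h import *
s=arm.state()
print(np.round(s["q"],3),np.round(s["tool_pos"],4),Ro.from_quat(s["tcp_rot"]).as_matrix().round(2).tolist())
E
```

```text
[ 1.166  1.145 -1.011  1.701 -1.029  1.637  0.61 ] [ 0.5493 -0.1014  0.3681] [[0.01, 1.0, 0.01], [-0.52, 0.0, 0.86], [0.86, -0.01, 0.52]]
```

Request:
drive_tool(
  motion=[
    [0,0.0,0,-0.1,0,0,1],
    [0,0,0,-0.2,0,0,1],
    [0,0,0,-0.3,0,0,1],
    [0,0,0,-0.4,0,0,1],
    [0,0,0,-0.5,0,0,1],
    [0,0,0,-0.6,0,0,1],
    [0,0,0,-0.7,0,0,1],
    [0,0,0,-0.8,0,0,1],
    [0,0,0,-0.9,0,0,1],
    [0,0,0,-1,0,0,1],
    [0,0,0,-1,0,0,1],
    [0,0,0,-1,0,0,1],
  ],
)

```text
clock: 16.95
tool_pos: [0.5492, -0.0991, 0.3786]
tcp_rot: [0.675, 0.677, 0.208, -0.207]
ft_force: [0.0, -0.7, -0.6]
width: 0.0872
grip_force: 0.0
```

Request:
drive_tool(
  motion=[
    [0,0.0,0,-0.1,0,0,1],
    [0,0,0,-0.2,0,0,1],
    [0,0,0,-0.3,0,0,1],
    [0,0,0,-0.4,0,0,1],
    [0,0,0,-0.5,0,0,1],
    [0,0,0,-0.6,0,0,1],
    [0,0,0,-0.7,0,0,1],
    [0,0,0,-0.8,0,0,1],
    [0,0,0,-0.9,0,0,1],
    [0,0,0,-1,0,0,1],
    [0,0,0,-1,0,0,1],
    [0,0,0,-1,0,0,1],
  ],
)

```text
clock: 18.15
tool_pos: [0.5495, -0.1017, 0.3752]
tcp_rot: [0.637, 0.637, -0.309, 0.305]
ft_force: [0.3, -0.4, -0.1]
width: 0.087
grip_force: 0.0
```

Request:
drive_tool(
  motion=[
    [0,0.0,0,-0.1,0,0,1],
    [0,0,0,-0.2,0,0,1],
    [0,0,0,-0.3,0,0,1],
    [0,0,0,-0.4,0,0,1],
    [0,0,0,-0.4,0,0,1],
    [0,0,0,-0.4,0,0,1],
  ],
)

```text
clock: 18.75
tool_pos: [0.5499, -0.1009, 0.3773]
tcp_rot: [0.519, 0.518, -0.482, 0.48]
ft_force: [-0.1, 0.2, -0.3]
width: 0.0869
grip_force: 0.0
```

```bash
python3 - <<'E'
from h import *
s=arm.state()
print(np.round(s["q"],3),np.round(s["tool_pos"],4),Ro.from_quat(s["tcp_rot"]).as_matrix().round(2).tolist())
E
```

```text
[-0.164  0.512 -0.367  1.852  1.277  1.978 -0.886] [ 0.5499 -0.1009  0.3773] [[-0.0, 1.0, -0.0], [0.07, -0.0, -1.0], [-1.0, -0.0, -0.07]]
```

Request:
drive_tool(
  motion=[
    [0,0,0,0.1,0,0,1],
    [0,0,0,0.2,0,0,1],
    [0,0,0,0.3,0,0,1],
    [0,0,0,0.4,0,0,1],
    [0,0,0,0.5,0,0,1],
    [0,0,0,0.6,0,0,1],
    [0,0,0,0.7,0,0,1],
    [0,0,0,0.8,0,0,1],
    [0,0,0,0.9,0,0,1],
    [0,0,0,1,0,0,1],
    [0,0,0,1,0,0,1],
    [0,0,0,1,0,0,1],
  ],
)

```text
clock: 19.95
tool_pos: [0.5497, -0.1024, 0.3794]
tcp_rot: [0.708, 0.706, 0.001, 0.002]
ft_force: [0.2, 0.9, 0.3]
width: 0.087
grip_force: 0.0
```

Request:
drive_tool(
  motion=[
    [0.02,0,-0.2,0,0,-0.1,1],
    [0.04,0,-0.2,0,0,-0.2,1],
    [0.04,0,-0.2,0,0,-0.3,1],
    [0.04,0,-0.2,0,0,-0.4,1],
    [0.04,0,-0.2,0,0,-0.5,1],
    [0.04,0,-0.2,0,0,-0.6,1],
    [0.04,0,-0.2,0,0,-0.7,1],
    [0.04,0,-0.2,0,0,-0.8,1],
    [0.04,0,-0.2,0,0,-0.9,1],
    [0.04,0,-0.2,0,0,-1,1],
    [0.04,0,-0.2,0,0,-1,1],
  ],
)

```text
clock: 21.05
tool_pos: [0.5702, -0.0982, 0.278]
tcp_rot: [0.999, 0.038, 0.001, 0.0]
ft_force: [0.2, 0.1, 0.1]
width: 0.0869
grip_force: 0.0
```

```bash
python3 - <<'E'
from h import *
s=arm.state()
print(np.round(s["q"],3),np.round(s["tool_pos"],4),Ro.from_quat(s["tcp_rot"]).as_matrix().round(2).tolist())
p,im=look("top");ps,ims=look("scene")
a=cv2.resize(im[190:250,335:415],None,fx=6,fy=6,interpolation=cv2.INTER_CUBIC)
b=cv2.resize(ims[240:300,100:180],None,fx=6,fy=6,interpolation=cv2.INTER_CUBIC)
cv2.imwrite("pics/cup.png",np.hstack([a,b])[:,:800,::-1])
E
```

```text
[ 0.288  0.278 -0.238  1.689  0.07   1.18  -1.462] [ 0.5702 -0.0982  0.278 ] [[1.0, 0.08, 0.0], [0.08, -1.0, -0.0], [0.0, 0.0, -1.0]]
```

View pics/cup.png

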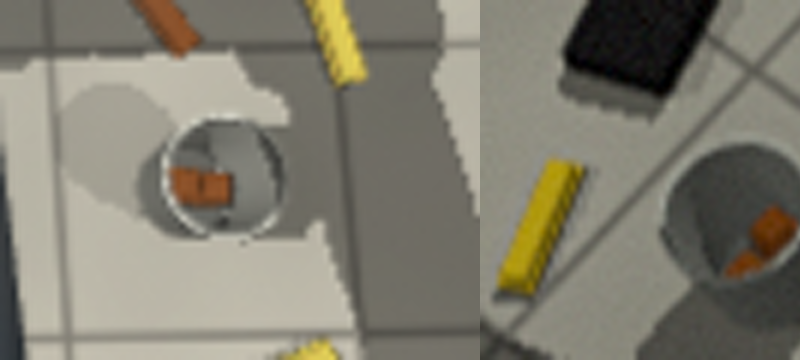

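In the top half of the crop the cup rim circle is centred at about (222,178), with brown caps inside. The scene half cuts the cup off at the right edge.

```bash
python3 - <<'E'
from h import *
p=arm.camera_params("top");ps=arm.camera_params("scene")
s=1/6
for u,v in((222.5,178.5),(161,178.5),(284,178.5),(222.5,117),(222.5,240)): print(np.round(onz(p,335+(u+.5)*s-.5,190+(v+.5)*s-.5,.085),4))
# expected scene pixels of that centre
print(proj(ps,onz(p,371.7,219.3,.085)))
ims=arm.capture("scene")
g=cv2.cvtColor(ims,cv2.COLOR_RGB2HSV)
b=cv2.resize(ims[245:305,110:180],None,fx=6,fy=6,interpolation=cv2.INTER_CUBIC)
cv2.imwrite("pics/cups.png",b[:,:,::-1])
E
```

```text
[ 0.4697 -0.3806  0.085 ]
[ 0.4703 -0.3453  0.085 ]
[ 0.469  -0.4158  0.085 ]
[ 0.5054 -0.3834  0.085 ]
[ 0.4343 -0.3778  0.085 ]
[143.18938547 272.81452569]
```

View pics/cups.png

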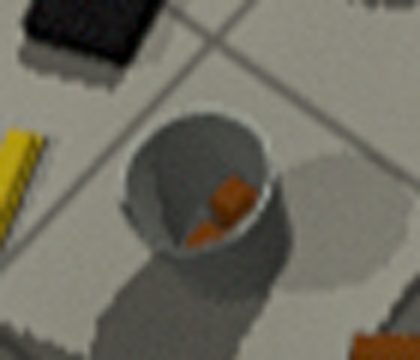

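```bash
python3 - <<'E'
from h import *
s=arm.state()
z=np.array([0,np.sqrt(3)/2,-.5]);y=np.array([-1.,0,0]);M=np.c_[np.cross(y,z),y,z]
rv=(Ro.from_matrix(M)*Ro.from_quat(s["tcp_rot"]).inv()).as_rotvec()
print(rv/1.5, np.linalg.norm(rv), "shift",(np.array([.4695,-.52,.25])-s["tool_pos"])/.5)
E
```

```text
[ 0.52817587  0.57062203 -0.98685543] 1.884553391152616 shift [-0.20088026 -0.84164942 -0.05467519]
```

Request:
drive_tool(
  motion=[
    [-0.02,-0.08,0,0.05,0.06,-0.1,1],
    [-0.04,-0.16,0,0.11,0.11,-0.2,1],
    [-0.06,-0.24,0,0.16,0.17,-0.3,1],
    [-0.08,-0.33,0,0.21,0.23,-0.39,1],
    [-0.1,-0.42,0,0.26,0.285,-0.49,1],
    [-0.12,-0.5,0,0.32,0.34,-0.59,1],
    [-0.14,-0.58,0,0.37,0.4,-0.69,1],
    [-0.16,-0.67,-0.04,0.42,0.46,-0.79,1],
    [-0.18,-0.75,-0.05,0.475,0.51,-0.89,1],
    [-0.2,-0.842,-0.055,0.528,0.571,-0.987,1],
    [-0.2,-0.842,-0.055,0.528,0.571,-0.987,1],
    [-0.2,-0.842,-0.055,0.528,0.571,-0.987,1],
  ],
)

```text
clock: 22.4
tool_pos: [0.479, -0.5, 0.2712]
tcp_rot: [0.769, -0.503, -0.239, -0.314]
ft_force: [3.9, 3.0, -1.3]
width: 0.0869
grip_force: 0.0
```

Request:
drive_tool(
  motion=[
    [0,0,0,0,0,0,1],
    [0,0,0,0,0,0,1],
    [0,0,0,0,0,0,1],
    [0,0,0,0,0,0,1],
  ],
)

```text
clock: 22.8
tool_pos: [0.4661, -0.5133, 0.2665]
tcp_rot: [0.762, -0.523, -0.242, -0.297]
ft_force: [0.2, -0.3, -1.1]
width: 0.087
grip_force: 0.0
```

```bash
python3 - <<'E'
from h import *
s=arm.state()
print(np.round(s["q"],3),np.round(s["tool_pos"],4),Ro.from_quat(s["tcp_rot"]).as_matrix().round(3).tolist())
E
```

```text
[ 1.098  0.901 -0.382  0.906 -0.215  1.982 -2.04 ] [ 0.4661 -0.5133  0.2665] [[0.337, -0.94, -0.058], [-0.652, -0.277, 0.705], [-0.679, -0.2, -0.706]]
```

```bash
cat > rel.py <<'E'
from h import *
def rel(pos,M):
    s=arm.state(); rv=(Ro.from_matrix(M)*Ro.from_quat(s["tcp_rot"]).inv()).as_rotvec()
    print("shift",np.round((np.array(pos)-s["tool_pos"])/.5,3),"turn",np.round(rv/1.5,3),"q",np.round(s["q"],2),"clk",round(s["clock"],2))
def side(T,roll=1): # tool pointing +y, T deg from down; roll=1: tool x down
    T=np.radians(T); z=np.array([0,np.sin(T),-np.cos(T)]);y=np.array([-1.*roll,0,0]);return np.c_[np.cross(y,z),y,z]
E
python3 -c "
from rel import *
rel([.4695,-.472,.20],side(60))"
```

```text
shift [ 0.007  0.083 -0.133] turn [ 0.167  0.159 -0.171] q [ 1.1   0.9  -0.38  0.91 -0.22  1.98 -2.04] clk 22.8
```

Request:
drive_tool(
  motion=[
    [0.007,0.083,-0.133,0.05,0.05,-0.05,1],
    [0.007,0.083,-0.133,0.1,0.1,-0.1,1],
    [0.007,0.083,-0.133,0.167,0.159,-0.171,1],
    [0.007,0.083,-0.133,0.167,0.159,-0.171,1],
    [0.007,0.083,-0.133,0.167,0.159,-0.171,1],
  ],
)

```text
clock: 23.3
tool_pos: [0.4687, -0.4732, 0.1996]
tcp_rot: [-0.612, 0.613, 0.353, 0.353]
ft_force: [-0.0, 0.0, -0.0]
width: 0.087
grip_force: 0.0
```

```bash
python3 -c "
from rel import *
s=arm.state();print(s['tool_pos'],Ro.from_quat(s['tcp_rot']).as_matrix().round(2).tolist())
rel([.4695,-.472,.20],side(60))"
```

```text
[ 0.46873199 -0.47323182  0.19956721] [[-0.0, -1.0, 0.0], [-0.5, 0.0, 0.87], [-0.87, 0.0, -0.5]]
shift [0.002 0.002 0.001] turn [ 0.001 -0.     0.001] q [ 1.12  0.99 -0.35  1.02 -0.4   1.96 -2.35] clk 23.3
```

Request:
drive_tool(
  motion=[
    [0.002,0.002,-0.06,0,0,0,1],
    [0.002,0.002,-0.12,0,0,0,1],
    [0.002,0.002,-0.18,0,0,0,1],
    [0.002,0.002,-0.182,0,0,0,1],
    [0.002,0.002,-0.182,0,0,0,1],
  ],
)

```text
clock: 23.8
tool_pos: [0.4705, -0.4722, 0.1107]
tcp_rot: [-0.612, 0.613, 0.353, 0.353]
ft_force: [1.2, -0.0, 0.8]
width: 0.0873
grip_force: 0.0
```

```bash
python3 -c "
from rel import *
rel([.4695,-.3675,.0485],side(60))
p,im=look('wrist'); cv2.imwrite('pics/w4.png',im[:,:,::-1])
a=[proj(p,[.4695,-.384,.085]),proj(p,[.4695+.037,-.384,.085]),proj(p,[.4695-.037,-.384,.085])];print(a)"
```

```text
shift [-0.002  0.209 -0.124] turn [0.001 0.    0.001] q [ 1.12  1.08 -0.34  1.05 -0.36  1.86 -2.28] clk 23.8
[array([253.12649326, 218.2955669 ]), array([209.08185253, 218.31961946]), array([297.18120259, 218.27150884])]
```

View pics/w4.png

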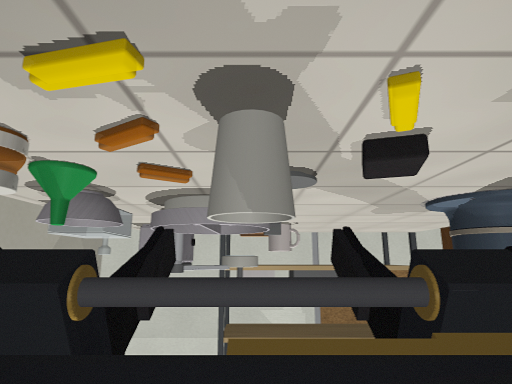

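The inverted wrist view shows the cup rim spanning (207–296, 217), with the predicted centre within 2 px. It is centred between the fingers, so I'll advance and grip.

Request:
drive_tool(
  motion=[
    [0.001,0.05,-0.03,0,0,0,1],
    [0.001,0.1,-0.06,0,0,0,1],
    [0.001,0.15,-0.09,0,0,0,1],
    [0.001,0.19,-0.114,0,0,0,1],
    [0.001,0.209,-0.124,0,0,0,1],
    [0.001,0.209,-0.124,0,0,0,1],
    [0.001,0.209,-0.124,0,0,0,0.5],
    [0.001,0.209,-0.124,0,0,0,0.5],
    [0.001,0.209,-0.124,0,0,0,0.5],
    [0.001,0.209,-0.124,0,0,0,0.5],
    [0.001,0.209,-0.124,0,0,0,0.5],
    [0.001,0.209,-0.124,0,0,0,0.5],
  ],
  newtons=30,
)

```text
clock: 25.05
tool_pos: [0.4703, -0.3685, 0.0474]
tcp_rot: [-0.611, 0.614, 0.353, 0.353]
ft_force: [0.6, -2.2, 3.2]
width: 0.068
grip_force: 29.3
```

```bash
python3 -c "
from rel import *
rel([.4695,-.3675,.0485],side(60))
print(arm.state()['grip_force'],arm.state()['width'])
a=arm.capture('top');b=arm.capture('scene')
a=cv2.resize(a[180:260,330:420],(450,400),interpolation=cv2.INTER_CUBIC);b=cv2.resize(b[230:310,90:160],(350,400),interpolation=cv2.INTER_CUBIC)
cv2.imwrite('pics/g.png',np.hstack([a,b])[:,:,::-1])"
```

```text
shift [-0.002  0.002  0.002] turn [ 0.001 -0.001  0.003] q [ 1.09  1.03 -0.37  1.35 -0.37  1.6  -2.23] clk 25.05
29.349273909720637 0.06798625799612089
```

View pics/g.png

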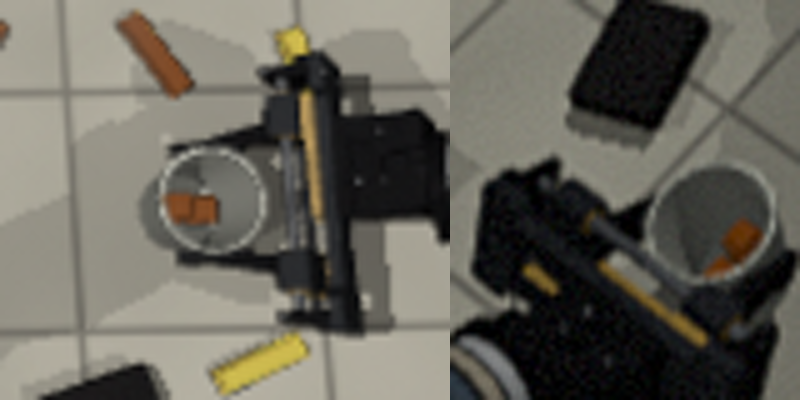

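Both views show the cup held upright between the fingers with the caps at its bottom. I'll lift and carry, rolling the cup partway on the move.

Request:
drive_tool(
  motion=[
    [0,0,0.03,0,0,0,0.5],
    [0,0,0.08,0,0,0,0.5],
    [0,0,0.16,0,0,0,0.5],
    [0,0,0.24,0,0,0,0.5],
    [0,0,0.3,0,0,0,0.5],
    [0,0,0.3,0,0,0,0.5],
  ],
)

```text
clock: 25.75
tool_pos: [0.4712, -0.3683, 0.2017]
tcp_rot: [-0.613, 0.614, 0.35, 0.353]
ft_force: [0.4, 0.7, -1.1]
width: 0.068
grip_force: 29.7
```

```bash
cat >> rel.py <<'E'
def tgt(G,T,rho):
    M=side(T); ax=-M[:,2]; M=Ro.from_rotvec(ax*np.radians(rho)).as_matrix()@M
    rel(np.array(G)+.019*M[:,2],M)
E
python3 -c "
from rel import *
print(arm.state()['grip_force'],arm.state()['width'],arm.state()['tool_pos'])
tgt([.55,-.15,.22],50,60)"
```

```text
29.65176476610509 0.06804053484719622 [ 0.47120343 -0.36827703  0.20172642]
shift [0.158 0.466 0.012] turn [-0.103 -0.569  0.404] q [ 1.11  0.85 -0.4   1.32 -0.43  1.77 -2.34] clk 25.75
```

Request:
drive_tool(
  motion=[
    [0.016,0.047,0.001,-0.01,-0.057,0.04,0.5],
    [0.032,0.093,0.002,-0.02,-0.114,0.081,0.5],
    [0.047,0.14,0.004,-0.031,-0.171,0.121,0.5],
    [0.063,0.186,0.005,-0.041,-0.228,0.162,0.5],
    [0.079,0.233,0.006,-0.052,-0.285,0.202,0.5],
    [0.095,0.28,0.007,-0.062,-0.341,0.242,0.5],
    [0.111,0.326,0.008,-0.072,-0.398,0.283,0.5],
    [0.126,0.373,0.01,-0.082,-0.455,0.323,0.5],
    [0.142,0.419,0.011,-0.093,-0.512,0.364,0.5],
    [0.158,0.466,0.012,-0.103,-0.569,0.404,0.5],
    [0.158,0.466,0.012,-0.103,-0.569,0.404,0.5],
  ],
)

```text
clock: 26.85
tool_pos: [0.5479, -0.1294, 0.2034]
tcp_rot: [0.875, -0.232, -0.115, -0.408]
ft_force: [-0.8, 0.4, -2.7]
width: 0.0678
grip_force: 29.7
```

```bash
python3 -c "
from rel import *
print(arm.state()['grip_force'],arm.state()['width'],arm.state()['tool_pos'])
tgt([.55,-.15,.22],50,60)
tgt([.622,.05,.20],40,90)"
```

```text
29.66446027945267 0.06778409197235215 [ 0.54787828 -0.12943993  0.20344279]
shift [ 0.004 -0.012  0.009] turn [-0.002 -0.005 -0.007] q [ 1.03  0.71 -0.76  1.65 -0.36  1.3  -1.6 ] clk 26.85
shift [ 0.148  0.383 -0.036] turn [-0.114 -0.253  0.241] q [ 1.03  0.71 -0.76  1.65 -0.36  1.3  -1.6 ] clk 26.85
```

Request:
drive_tool(
  motion=[
    [0.019,0.048,-0.004,-0.014,-0.032,0.03,0.5],
    [0.037,0.096,-0.009,-0.028,-0.063,0.06,0.5],
    [0.056,0.144,-0.013,-0.043,-0.095,0.09,0.5],
    [0.074,0.192,-0.018,-0.057,-0.127,0.12,0.5],
    [0.093,0.239,-0.022,-0.071,-0.158,0.15,0.5],
    [0.111,0.287,-0.027,-0.086,-0.19,0.18,0.5],
    [0.13,0.335,-0.031,-0.1,-0.221,0.21,0.5],
    [0.148,0.383,-0.036,-0.114,-0.253,0.241,0.5],
    [0.148,0.383,-0.036,-0.114,-0.253,0.241,0.5],
  ],
)

```text
clock: 27.75
tool_pos: [0.6211, 0.0617, 0.185]
tcp_rot: [0.939, -0.0, 0.0, -0.343]
ft_force: [-0.2, 0.7, -1.3]
width: 0.0676
grip_force: 29.7
```

```bash
python3 -c "
from rel import *
print(arm.state()['grip_force'],arm.state()['width'],arm.state()['tool_pos'])
tgt([.622,.05,.20],40,90)
tgt([.622,.055,.16],40,170)"
```

```text
29.676661721766777 0.06761212233421729 [0.62113877 0.06167177 0.18501596]
shift [0.002 0.001 0.001] turn [-0.001  0.     0.001] q [ 0.75  0.69 -0.88  1.7  -0.23  0.97 -1.44] clk 27.75
shift [ 0.002  0.011 -0.079] turn [-0.001 -0.599  0.713] q [ 0.75  0.69 -0.88  1.7  -0.23  0.97 -1.44] clk 27.75
```

Request:
drive_tool(
  motion=[
    [0.002,0.011,-0.008,0,-0.06,0.071,0.5],
    [0.002,0.011,-0.016,0,-0.12,0.143,0.5],
    [0.002,0.011,-0.024,0,-0.18,0.214,0.5],
    [0.002,0.011,-0.032,0,-0.24,0.285,0.5],
    [0.002,0.011,-0.04,0,-0.3,0.357,0.5],
    [0.002,0.011,-0.048,0,-0.36,0.428,0.5],
    [0.002,0.011,-0.056,0,-0.42,0.499,0.5],
    [0.002,0.011,-0.064,0,-0.48,0.571,0.5],
    [0.002,0.011,-0.072,0,-0.54,0.642,0.5],
    [0.002,0.011,-0.079,-0.001,-0.599,0.713,0.5],
    [0.002,0.011,-0.079,-0.001,-0.599,0.713,0.5],
  ],
)

```text
clock: 28.85
tool_pos: [0.6229, 0.0605, 0.143]
tcp_rot: [0.722, 0.6, 0.22, -0.265]
ft_force: [0.2, -0.7, -1.3]
width: 0.0679
grip_force: 29.7
```

```bash
python3 -c "
from rel import *
print(arm.state()['grip_force'],arm.state()['width'],arm.state()['tool_pos'])
tgt([.622,.055,.16],40,170)
tgt([.622,.055,.13],60,178)
tgt([.622,.055,.118],85,178)"
```

```text
29.69378682444585 0.06790107195040163 [0.62290914 0.06049018 0.14301158]
shift [-0.002  0.013  0.005] turn [-0.004 -0.004  0.005] q [ 0.9   0.93 -1.21  1.71  0.19  0.92 -0.36] clk 28.85
shift [-0.002  0.022 -0.045] turn [ 0.228 -0.077  0.064] q [ 0.9   0.93 -1.21  1.71  0.19  0.92 -0.36] clk 28.85
shift [-0.002  0.027 -0.053] turn [ 0.519 -0.091  0.047] q [ 0.9   0.93 -1.21  1.71  0.19  0.92 -0.36] clk 28.85
```

Request:
drive_tool(
  motion=[
    [-0.002,0.006,-0.012,0.06,-0.02,0.02,0.5],
    [-0.002,0.012,-0.024,0.12,-0.04,0.04,0.5],
    [-0.002,0.018,-0.036,0.18,-0.06,0.055,0.5],
    [-0.002,0.022,-0.045,0.228,-0.077,0.064,0.5],
    [-0.002,0.022,-0.046,0.28,-0.08,0.06,0.5],
    [-0.002,0.022,-0.048,0.34,-0.082,0.055,0.5],
    [-0.002,0.024,-0.05,0.4,-0.085,0.052,0.5],
    [-0.002,0.025,-0.052,0.46,-0.088,0.05,0.5],
    [-0.002,0.027,-0.053,0.519,-0.091,0.047,0.5],
    [-0.002,0.027,-0.053,0.519,-0.091,0.047,0.5],
    [-0.002,0.027,-0.053,0.519,-0.091,0.047,0.5],
  ],
)

```text
clock: 29.95
tool_pos: [0.623, 0.0754, 0.1184]
tcp_rot: [0.53, 0.512, 0.471, -0.485]
ft_force: [0.2, -0.5, 0.2]
width: 0.0677
grip_force: 29.6
```

```bash
python3 -c "
from rel import *
print(arm.state()['grip_force'],arm.state()['ft_force'],arm.state()['tool_pos'])
tgt([.622,.055,.118],85,178)
a=arm.capture('top');b=arm.capture('scene')
a=cv2.resize(a[155:245,200:300],(400,360),interpolation=cv2.INTER_CUBIC);b=cv2.resize(b[150:240,205:305],(400,360),interpolation=cv2.INTER_CUBIC)
cv2.imwrite('pics/pour.png',np.hstack([a,b])[:,:,::-1])"
```

```text
29.603167601620726 [ 0.2069253  -0.54549053  0.15598951] [0.62304957 0.07540462 0.11835746]
shift [-0.002 -0.003 -0.004] turn [-0.     0.001  0.002] q [ 1.06  1.52 -1.35  1.67 -0.07  0.96  0.18] clk 29.95
```

View pics/pour.png

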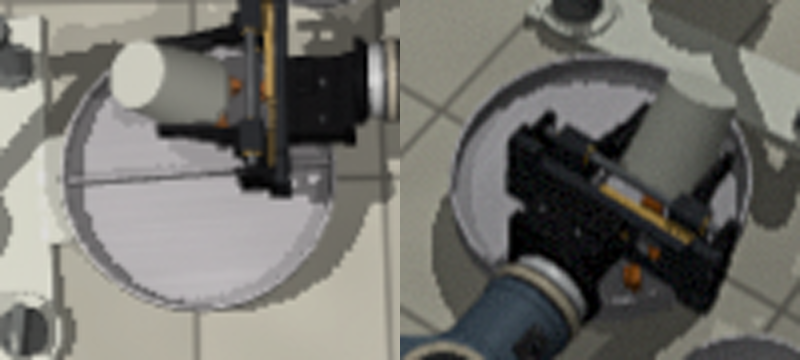

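The caps have come out into the far half: brown bits show under the gripper at (235,85) in the left crop and (632,275) in the right. I'll jiggle, lift and look again.

Request:
drive_tool(
  motion=[
    [0,0,0,0,0,0,0.5],
    [0,0.02,0.01,0,0,0,0.5],
    [0,0,0,0,0,0,0.5],
    [0,0.02,0.01,0,0,0,0.5],
    [0,0,0.02,0,0,0,0.5],
    [0,0,0.06,0,0,0,0.5],
    [0,0,0.1,0,0,0,0.5],
    [0,0,0.16,0,0,0,0.5],
    [0,0,0.24,0,0,0,0.5],
    [0,0,0.3,0,0,0,0.5],
    [0,0,0.3,0,0,0,0.5],
  ],
)

```text
clock: 31.15
tool_pos: [0.6232, 0.0764, 0.2752]
tcp_rot: [0.528, 0.515, 0.473, -0.483]
ft_force: [0.1, 0.3, -0.9]
width: 0.068
grip_force: 29.6
```

```bash
python3 -c "
from rel import *
tgt([.622,.0,.26],60,90)
tgt([.622,.0,.26],40,90)
print(arm.state()['tool_pos'],Ro.from_quat(arm.state()['tcp_rot']).as_matrix().round(2).tolist())
a=arm.capture('top');b=arm.capture('scene')
a=cv2.resize(a[155:245,200:300],(400,360),interpolation=cv2.INTER_CUBIC);b=cv2.resize(b[150:240,205:305],(400,360),interpolation=cv2.INTER_CUBIC)
cv2.imwrite('pics/pour2.png',np.hstack([a,b])[:,:,::-1])
for n in ('top','scene'):
  p,im=look(n)
  for c in blobs(im,(3,110,40),(20,255,255),4):
    u,v=c.reshape(-1,2).mean(0); w=onz(p,u,v,.045)
    if abs(w[0]-.557)<.2 and abs(w[1]-.041)<.2: print(n,u,v,cv2.contourArea(c),w.round(3))
"
```

```text
shift [-0.002 -0.12  -0.049] turn [-0.229  0.991 -0.311] q [ 1.06  1.24 -1.37  1.68 -0.35  1.01  0.18] clk 31.15
shift [-0.002 -0.128 -0.06 ] turn [-0.412  0.936 -0.486] q [ 1.06  1.24 -1.37  1.68 -0.35  1.01  0.18] clk 31.15
[0.62315567 0.07640331 0.27520349] [[0.02, 1.0, 0.0], [0.09, -0.0, 1.0], [1.0, -0.02, -0.09]]
top 253.2 183.45 18.0 [0.613 0.027 0.045]
top 257.125 175.125 4.0 [0.644 0.012 0.045]
top 267.9895833333333 163.07291666666666 53.0 [ 0.689 -0.029  0.045]
scene 262.7142857142857 218.64285714285714 14.0 [ 0.634 -0.02   0.045]
scene 269.5625 212.6875 12.0 [0.639 0.011 0.045]
scene 265.6363636363636 204.12121212121212 49.5 [0.61  0.031 0.045]
scene 275.0833333333333 176.58333333333334 5.0 [0.574 0.142 0.045]
scene 257.0833333333333 166.75 4.0 [0.499 0.141 0.045]
```

Request:
drive_tool(
  motion=[
    [0,-0.013,-0.006,-0.041,0.094,-0.049,0.5],
    [0,-0.026,-0.012,-0.082,0.187,-0.097,0.5],
    [0,-0.038,-0.018,-0.124,0.281,-0.146,0.5],
    [-0.001,-0.051,-0.024,-0.165,0.374,-0.194,0.5],
    [-0.001,-0.064,-0.03,-0.206,0.468,-0.243,0.5],
    [-0.001,-0.077,-0.036,-0.247,0.562,-0.292,0.5],
    [-0.001,-0.09,-0.042,-0.288,0.655,-0.34,0.5],
    [-0.002,-0.102,-0.048,-0.33,0.749,-0.389,0.5],
    [-0.002,-0.115,-0.054,-0.371,0.842,-0.437,0.5],
    [-0.002,-0.128,-0.06,-0.412,0.936,-0.486,0.5],
    [-0.002,-0.128,-0.06,-0.412,0.936,-0.486,0.5],
    [-0.002,-0.128,-0.06,-0.412,0.936,-0.486,0.5],
  ],
)

```text
clock: 32.55
tool_pos: [0.6221, 0.0131, 0.2388]
tcp_rot: [0.94, -0.004, -0.003, -0.341]
ft_force: [-0.1, -0.4, 0.5]
width: 0.0678
grip_force: 29.7
```

```bash
python3 -c "
from rel import *
tgt([.622,.0,.26],40,90)
tgt([.55,-.15,.22],50,60)
"
```

```text
shift [-0.    -0.002  0.013] turn [ 0.001 -0.005  0.004] q [ 0.72  0.58 -0.72  1.62 -0.35  1.14 -1.34] clk 32.55
shift [-0.144 -0.297 -0.062] turn [ 0.114  0.241 -0.243] q [ 0.72  0.58 -0.72  1.62 -0.35  1.14 -1.34] clk 32.55
```

Request:
drive_tool(
  motion=[
    [-0.018,-0.037,-0.008,0.014,0.03,-0.03,0.5],
    [-0.036,-0.074,-0.016,0.028,0.06,-0.061,0.5],
    [-0.054,-0.111,-0.023,0.043,0.09,-0.091,0.5],
    [-0.072,-0.148,-0.031,0.057,0.12,-0.122,0.5],
    [-0.09,-0.186,-0.039,0.071,0.151,-0.152,0.5],
    [-0.108,-0.223,-0.047,0.086,0.181,-0.182,0.5],
    [-0.126,-0.26,-0.054,0.1,0.211,-0.213,0.5],
    [-0.144,-0.297,-0.062,0.114,0.241,-0.243,0.5],
    [-0.144,-0.297,-0.062,0.114,0.241,-0.243,0.5],
  ],
)

```text
clock: 33.45
tool_pos: [0.5483, -0.1421, 0.2055]
tcp_rot: [0.875, -0.239, -0.108, -0.408]
ft_force: [0.2, 0.4, -1.3]
width: 0.068
grip_force: 29.6
```

```bash
python3 -c "
from rel import *
M=side(60)
rel([.4703,-.3685,.20],M)
"
```

```text
shift [-0.156 -0.453 -0.011] turn [ 0.109  0.57  -0.396] q [ 0.94  0.65 -0.58  1.65 -0.46  1.33 -1.51] clk 33.45
```

Request:
drive_tool(
  motion=[
    [-0.016,-0.045,-0.001,0.011,0.057,-0.04,0.5],
    [-0.031,-0.091,-0.002,0.022,0.114,-0.079,0.5],
    [-0.047,-0.136,-0.003,0.033,0.171,-0.119,0.5],
    [-0.062,-0.181,-0.004,0.044,0.228,-0.158,0.5],
    [-0.078,-0.227,-0.006,0.055,0.285,-0.198,0.5],
    [-0.094,-0.272,-0.007,0.065,0.342,-0.238,0.5],
    [-0.109,-0.317,-0.008,0.076,0.399,-0.277,0.5],
    [-0.125,-0.362,-0.009,0.087,0.456,-0.317,0.5],
    [-0.14,-0.408,-0.01,0.098,0.513,-0.356,0.5],
    [-0.156,-0.453,-0.011,0.109,0.57,-0.396,0.5],
    [-0.156,-0.453,-0.011,0.109,0.57,-0.396,0.5],
    [-0.156,-0.453,-0.011,0.109,0.57,-0.396,0.5],
  ],
)

```text
clock: 34.65
tool_pos: [0.4722, -0.3632, 0.2023]
tcp_rot: [0.615, -0.608, -0.353, -0.357]
ft_force: [1.2, 0.7, -0.5]
width: 0.0678
grip_force: 29.6
```

```bash
python3 -c "
from rel import *
M=side(60)
rel([.4703,-.3685,.0485],M)
for n in ('top','scene'):
  p,im=look(n)
  for c in blobs(im,(3,110,40),(20,255,255),4):
    u,v=c.reshape(-1,2).mean(0); w=onz(p,u,v,.045)
    if abs(w[0]-.557)<.2 and abs(w[1]-.041)<.2: print(n,u.round(1),v.round(1),cv2.contourArea(c),w.round(3),cv2.boundingRect(c))
  for c in blobs(im,(3,110,40),(20,255,255),40):
    w=onz(p,*cv2.minAreaRect(c)[0],.01); 
    if w[1]<-.1 and w[1]>-.6 and .3<w[0]<.8: print(n,'bar?',w.round(3))
"
```

```text
shift [-0.004 -0.011 -0.308] turn [-0.003  0.006 -0.004] q [ 1.02  0.83 -0.25  1.33 -0.51  1.8  -2.26] clk 34.65
top 253.1 182.8 25.0 [0.616 0.028 0.045] (250, 179, 7, 9)
top 265.8 177.0 9.0 [ 0.636 -0.019  0.045] (264, 175, 4, 5)
top 257.4 175.7 7.5 [0.642 0.012 0.045] (256, 174, 4, 4)
top bar? [ 0.586 -0.237  0.01 ]
top bar? [ 0.586 -0.371  0.01 ]
scene 262.7 218.6 14.0 [ 0.634 -0.02   0.045] (261, 216, 4, 7)
scene 269.7 212.5 11.5 [0.639 0.012 0.045] (267, 211, 6, 5)
scene 265.8 204.1 52.5 [0.611 0.031 0.045] (260, 199, 11, 10)
scene bar? [ 0.732 -0.371  0.01 ]
scene bar? [ 0.587 -0.377  0.01 ]
scene bar? [ 0.587 -0.242  0.01 ]
```

Request:
drive_tool(
  motion=[
    [-0.004,-0.011,-0.08,0,0.006,-0.004,0.5],
    [-0.004,-0.011,-0.16,0,0.006,-0.004,0.5],
    [-0.004,-0.011,-0.24,0,0.006,-0.004,0.5],
    [-0.004,-0.011,-0.28,0,0.006,-0.004,0.5],
    [-0.004,-0.011,-0.3,0,0.006,-0.004,0.5],
    [-0.004,-0.011,-0.308,0,0.006,-0.004,0.5],
    [-0.004,-0.011,-0.308,0,0.006,-0.004,0.5],
  ],
)

```text
clock: 35.45
tool_pos: [0.4707, -0.369, 0.0495]
tcp_rot: [0.612, -0.612, -0.354, -0.355]
ft_force: [-0.3, 0.0, -1.2]
width: 0.0677
grip_force: 29.6
```

```bash
python3 -c "
from rel import *
rel([.4703,-.3685,.0474],side(60)); print(arm.state()['ft_force'],arm.state()['width'])"
```

```text
shift [-0.001  0.001 -0.004] turn [-0.002  0.001  0.   ] q [ 1.01  1.01 -0.22  1.35 -0.46  1.64 -2.15] clk 35.45
[-0.34053993  0.04393857 -1.18810478] 0.06773276879970963
```

Request:
drive_tool(
  motion=[
    [0,0,-0.004,0,0,0,0.5],
    [0,0,-0.004,0,0,0,1],
    [0,0,-0.004,0,0,0,1],
    [0,0,-0.004,0,0,0,1],
    [0,0,-0.004,0,0,0,1],
    [0,0,-0.004,0,0,0,1],
    [0,-0.06,0.03,0,0,0,1],
    [0,-0.12,0.065,0,0,0,1],
    [0,-0.2,0.12,0,0,0,1],
    [0,-0.22,0.2,0,0,0,1],
    [0,-0.22,0.3,0,0,0,1],
    [0,-0.22,0.4,0,0,0,1],
  ],
)

```text
clock: 36.65
tool_pos: [0.4723, -0.4765, 0.2141]
tcp_rot: [0.612, -0.611, -0.361, -0.35]
ft_force: [1.6, -0.0, -1.5]
width: 0.0869
grip_force: 0.0
```

```bash
python3 -c "
from rel import *
s=arm.state();print(s['tool_pos'],s['ft_force'])
z=np.array([0,0,-1.]);
a=np.radians(0);y=np.array([-np.cos(a),-np.sin(a),0]);M=np.c_[np.cross(y,z),y,z]
rel([.5,-.3,.28],M)
a=arm.capture('top');b=arm.capture('scene')
f=lambda i,x,y,w,h,s:cv2.resize(i[y:y+h,x:x+w],(w*s,h*s),interpolation=cv2.INTER_CUBIC)
A=np.vstack([f(a,335,185,66,50,6),f(b,110,245,66,48,6)]);B=np.vstack([f(a,212,160,76,73,5)[:365],f(b,215,160,76,45,5)])
H=min(len(A),len(B));cv2.imwrite('pics/chk.png',np.hstack([A[:H],B[:H]])[:,:800,::-1])"
```

```text
[ 0.47229151 -0.47646622  0.21414415] [ 1.60143904 -0.01536235 -1.45436349]
shift [0.055 0.353 0.132] turn [-0.702 -0.011 -0.001] q [ 1.16  1.02 -0.48  0.98 -0.33  1.99 -2.43] clk 36.65
```

View pics/chk.png

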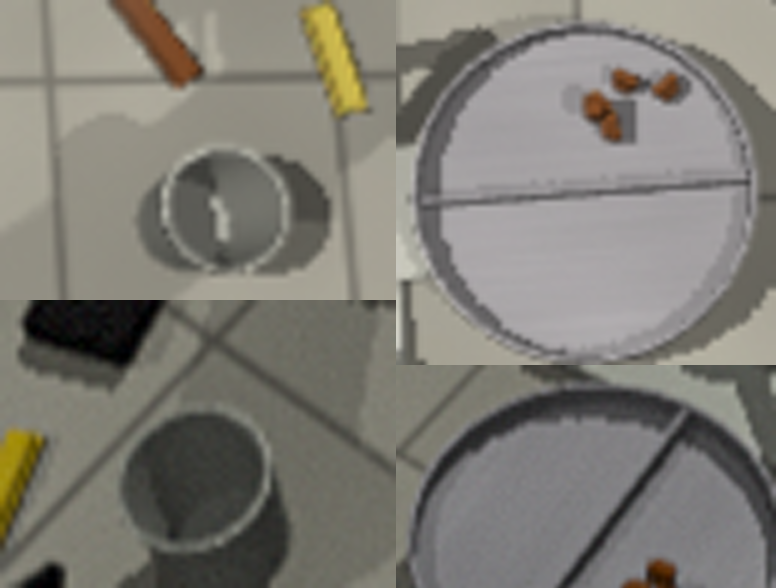

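The cup at (225,210) is upright and empty. The caps lie in the far half at (627,80), (668,87), (597,105) and (612,127), a pile I'll check from close by later. Next are the bars.

```bash
cat >> rel.py <<'E'
def down(pos,ang):
    a=np.radians(ang);z=np.array([0,0,-1.]);y=np.array([np.cos(a),np.sin(a),0]);rel(pos,np.c_[np.cross(y,z),y,z])
def bars(n,zc=.010):
    p,im=look(n)
    for c in blobs(im,(3,110,40),(20,255,255),40):
        b=cv2.boxPoints(cv2.minAreaRect(c)); w=np.array([onz(p,*q,.016)[:2] for q in b]); e=[w[1]-w[0],w[2]-w[1]]; L=max(e,key=np.linalg.norm)
        m=w.mean(0)
        if .3<m[0]<.8 and -.6<m[1]<.25: print(n,m.round(4),"sz",np.round([np.linalg.norm(x) for x in e],3),"yaw",round(np.degrees(np.arctan2(L[1],L[0]))%180,1),"z0-centre",onz(p,*cv2.minAreaRect(c)[0],.009)[:2].round(4))
E
python3 -c "
from rel import *
down([.53,-.36,.27],200)"
```

```text
shift [0.112 0.225 0.112] turn [-0.703 -0.131  0.201] q [ 1.16  1.02 -0.5   0.98 -0.33  1.99 -2.43] clk 36.75
```

Request:
drive_tool(
  motion=[
    [0,0,0.112,-0.07,-0.013,0.02,1],
    [0.02,0.04,0.112,-0.14,-0.026,0.04,1],
    [0.04,0.08,0.112,-0.21,-0.039,0.06,1],
    [0.06,0.12,0.112,-0.28,-0.052,0.08,1],
    [0.08,0.16,0.112,-0.35,-0.066,0.1,1],
    [0.1,0.2,0.112,-0.42,-0.079,0.12,1],
    [0.112,0.225,0.112,-0.49,-0.092,0.14,1],
    [0.112,0.225,0.112,-0.56,-0.105,0.16,1],
    [0.112,0.225,0.112,-0.63,-0.118,0.18,1],
    [0.112,0.225,0.112,-0.703,-0.131,0.201,1],
    [0.112,0.225,0.112,-0.703,-0.131,0.201,1],
  ],
)

```text
clock: 37.85
tool_pos: [0.5267, -0.3575, 0.2648]
tcp_rot: [0.817, -0.576, -0.002, 0.002]
ft_force: [-0.0, -0.5, 0.4]
width: 0.0872
grip_force: 0.0
```

```bash
python3 -c "
from rel import *
down([.586,-.24,.25],236)"
```

```text
shift [ 0.119  0.235 -0.03 ] turn [ 0.002 -0.003  0.423] q [ 0.93  0.43 -0.57  1.55  0.25  1.23 -2.48] clk 37.85
```

Request:
drive_tool(
  motion=[
    [0.03,0.06,-0.03,0,0,0.09,1],
    [0.06,0.12,-0.03,0,0,0.18,1],
    [0.09,0.18,-0.03,0,0,0.27,1],
    [0.119,0.235,-0.03,0,0,0.36,1],
    [0.119,0.235,-0.03,0,0,0.423,1],
    [0.119,0.235,-0.03,0,0,0.423,1],
    [0.119,0.235,-0.03,0,0,0.423,1],
  ],
)

```text
clock: 38.55
tool_pos: [0.5863, -0.246, 0.2487]
tcp_rot: [0.955, -0.298, -0.001, 0.002]
ft_force: [-0.8, -1.0, -0.5]
width: 0.087
grip_force: 0.0
```

```bash
python3 -c "
from rel import *
bars('wrist');bars('scene')
down([.586,-.24,.006],236)"
```

```text
wrist [0.5603 0.0669] sz [0.097 0.036] yaw 129.6 z0-centre [0.5596 0.0722]
wrist [0.6356 0.0202] sz [0.065 0.022] yaw 84.1 z0-centre [0.6353 0.0255]
wrist [ 0.5877 -0.2414] sz [0.018 0.068] yaw 146.9 z0-centre [ 0.5873 -0.241 ]
wrist [ 0.5887 -0.3728] sz [0.019 0.068] yaw 33.2 z0-centre [ 0.5879 -0.374 ]
wrist [ 0.7053 -0.3533] sz [0.059 0.022] yaw 55.5 z0-centre [ 0.7063 -0.3544]
scene [ 0.7336 -0.3723] sz [0.062 0.031] yaw 53.6 z0-centre [ 0.7319 -0.3712]
scene [ 0.5893 -0.3778] sz [0.067 0.018] yaw 35.1 z0-centre [ 0.5868 -0.3766]
scene [ 0.5888 -0.2436] sz [0.019 0.07 ] yaw 147.5 z0-centre [ 0.5867 -0.2419]
scene [0.5979 0.0457] sz [0.034 0.04 ] yaw 124.0 z0-centre [0.5955 0.0493]
shift [-0.001  0.011 -0.487] turn [ 0.002 -0.002  0.007] q [ 0.84  0.48 -0.73  1.57  0.34  1.22 -2.12] clk 38.65
```

Request:
drive_tool(
  motion=[
    [0.002,0.008,-0.1,0,0,0.012,0.6],
    [0.002,0.008,-0.2,0,0,0.012,0.6],
    [0.002,0.008,-0.3,0,0,0.012,0.6],
    [0.002,0.008,-0.39,0,0,0.012,0.6],
    [0.002,0.008,-0.46,0,0,0.012,0.6],
    [0.002,0.008,-0.485,0,0,0.012,0.6],
    [0.002,0.008,-0.485,0,0,0.012,0.6],
    [0.002,0.008,-0.485,0,0,0.012,0],
    [0.002,0.008,-0.485,0,0,0.012,0],
    [0.002,0.008,-0.485,0,0,0.012,0],
    [0.002,0.008,-0.485,0,0,0.012,0],
    [0.002,0.008,-0.485,0,0,0.012,0],
  ],
  newtons=20,
)

```text
clock: 39.85
tool_pos: [0.5887, -0.2396, 0.0086]
tcp_rot: [0.958, -0.286, 0.001, 0.002]
ft_force: [0.1, -1.2, -0.1]
width: 0.0203
grip_force: 0.3
```

Request:
drive_tool(
  motion=[
    [0,0,0,0,0,0,0],
    [0,0,0,0,0,0,0],
    [0,0,0.1,0,0,0,0],
    [0,0,0.2,0,0,0,0],
    [0,0,0.3,0,0,0,0],
    [0,0,0.3,0,0,0,0],
  ],
)

```text
clock: 40.45
tool_pos: [0.5932, -0.2397, 0.1654]
tcp_rot: [0.958, -0.286, 0.007, 0.002]
ft_force: [0.6, 0.4, -0.1]
width: 0.0198
grip_force: 20.0
```

```bash
python3 -c "
from rel import *
print(arm.state()['width'],arm.state()['tool_pos'])
down([.501,-.007,.10],273)"
```

```text
0.019761398202864607 [ 0.59319157 -0.239707    0.16542948]
shift [-0.184  0.465 -0.131] turn [0.002 0.01  0.422] q [ 0.81  0.55 -0.7   1.67  0.41  1.06 -2.17] clk 40.45
```

Request:
drive_tool(
  motion=[
    [-0.03,0.09,0,0,0,0.08,0],
    [-0.07,0.18,0,0,0,0.16,0],
    [-0.11,0.27,0,0,0,0.25,0],
    [-0.15,0.36,0,0,0,0.34,0],
    [-0.184,0.465,0,0,0.01,0.422,0],
    [-0.184,0.465,0,0,0.01,0.422,0],
    [-0.184,0.465,-0.08,0,0.01,0.422,0],
    [-0.184,0.465,-0.16,0,0.01,0.422,0],
    [-0.184,0.465,-0.21,0,0.01,0.422,0],
    [-0.184,0.465,-0.23,0,0.01,0.422,0],
    [-0.184,0.465,-0.23,0,0.01,0.422,0],
  ],
)

```text
clock: 41.55
tool_pos: [0.496, -0.0069, 0.042]
tcp_rot: [1.0, 0.026, -0.007, 0.004]
ft_force: [-0.0, 0.6, -0.2]
width: 0.0197
grip_force: 20.0
```

```bash
python3 -c "
from rel import *
print(arm.state()['width'],arm.state()['tool_pos'],arm.state()['ft_force'])
down([.501,-.007,.044],273)"
```

```text
0.019655512765470597 [ 0.49602884 -0.00689239  0.04197853] [-0.00725704  0.57196275 -0.22062466]
shift [ 0.01  -0.     0.004] turn [ 0.005 -0.009 -0.   ] q [ 0.56  0.57 -0.81  2.07  0.61  0.77 -2.16] clk 41.55
```

Request:
drive_tool(
  motion=[
    [0,0,-0.004,0,0,0,0],
    [0,0,-0.004,0,0,0,0.45],
    [0,0,-0.004,0,0,0,0.45],
    [0,0,-0.004,0,0,0,0.45],
    [0,0,-0.004,0,0,0,0.45],
    [0,0,0.08,0,0,0,0.45],
    [0,0,0.18,0,0,0,0.45],
    [0,0,0.28,0,0,0,0.45],
    [0,0,0.38,0,0,0,0.45],
    [0,0,0.4,0,0,0,0.45],
  ],
)

```text
clock: 42.55
tool_pos: [0.4995, -0.0058, 0.2484]
tcp_rot: [1.0, 0.026, -0.001, 0.004]
ft_force: [0.1, 0.6, -0.6]
width: 0.0392
grip_force: 0.0
```

```bash
python3 -c "
from rel import *
bars('scene')
down([.588,-.374,.22],303)"
```

```text
scene [ 0.7329 -0.3718] sz [0.062 0.029] yaw 53.6 z0-centre [ 0.7312 -0.3707]
scene [ 0.589  -0.3772] sz [0.02  0.068] yaw 31.2 z0-centre [ 0.5866 -0.3761]
scene [0.5968 0.0474] sz [0.034 0.036] yaw 124.0 z0-centre [0.5944 0.051 ]
scene [0.4811 0.0043] sz [0.02 0.07] yaw 2.2 z0-centre [0.4782 0.0078]
shift [ 0.178 -0.735 -0.055] turn [ 0.007 -0.001  0.349] q [ 0.78  0.31 -1.03  1.87  0.3   1.14 -1.88] clk 42.6
```

Request:
drive_tool(
  motion=[
    [0.02,-0.08,0,0,0,0.04,0.6],
    [0.04,-0.17,0,0,0,0.08,0.6],
    [0.06,-0.25,0,0,0,0.12,0.6],
    [0.08,-0.34,0,0,0,0.16,0.6],
    [0.1,-0.42,0,0,0,0.2,0.6],
    [0.12,-0.51,0,0,0,0.24,0.6],
    [0.14,-0.59,0,0,0,0.28,0.6],
    [0.16,-0.68,0,0,0,0.32,0.6],
    [0.177,-0.737,-0.05,0.007,0,0.35,0.6],
    [0.177,-0.737,-0.05,0.007,0,0.35,0.6],
    [0.177,-0.737,-0.05,0.007,0,0.35,0.6],
  ],
)

```text
clock: 43.7
tool_pos: [0.5837, -0.3753, 0.2144]
tcp_rot: [0.959, 0.284, -0.006, -0.002]
ft_force: [0.9, 0.6, 0.2]
width: 0.0522
grip_force: 0.0
```

```bash
python3 -c "
from rel import *
bars('wrist')
down([.588,-.374,.006],303)
print(arm.state()['tool_pos'])"
```

```text
wrist [ 0.5254 -0.5828] sz [0.02  0.055] yaw 62.4 z0-centre [ 0.5232 -0.5873]
wrist [ 0.353  -0.3519] sz [0.087 0.023] yaw 23.3 z0-centre [ 0.3484 -0.3517]
wrist [ 0.5891 -0.3733] sz [0.018 0.068] yaw 33.6 z0-centre [ 0.5886 -0.3736]
wrist [ 0.7107 -0.3558] sz [0.032 0.064] yaw 61.4 z0-centre [ 0.7123 -0.3556]
shift [ 0.007 -0.    -0.42 ] turn [ 0.    -0.007 -0.002] q [ 1.08  0.69 -0.95  1.45  0.57  1.31 -0.91] clk 43.75
[ 0.58455422 -0.37385352  0.21616669]
```

Request:
drive_tool(
  motion=[
    [0.008,0.001,-0.1,0,-0.007,0.005,0.6],
    [0.008,0.001,-0.2,0,-0.007,0.005,0.6],
    [0.008,0.001,-0.3,0,-0.007,0.005,0.6],
    [0.008,0.001,-0.38,0,-0.007,0.005,0.6],
    [0.008,0.001,-0.42,0,-0.007,0.005,0.6],
    [0.008,0.001,-0.42,0,-0.007,0.005,0.6],
    [0.008,0.001,-0.42,0,-0.007,0.005,0],
    [0.008,0.001,-0.42,0,-0.007,0.005,0],
    [0.008,0.001,-0.42,0,-0.007,0.005,0],
    [0.008,0.001,-0.42,0,-0.007,0.005,0],
    [0.008,0.001,-0.42,0,-0.007,0.005,0],
    [0.008,0.001,-0.42,0,-0.007,0.005,0],
  ],
)

```text
clock: 44.95
tool_pos: [0.5891, -0.3752, 0.0087]
tcp_rot: [0.958, 0.288, 0.0, 0.002]
ft_force: [-1.2, 0.4, 2.7]
width: 0.0197
grip_force: 20.0
```

Request:
drive_tool(
  motion=[
    [0,0,0,0,0,0,0],
    [0,0,0,0,0,0,0],
    [0,0,0.1,0,0,0,0],
    [0,0,0.2,0,0,0,0],
    [0,0,0.3,0,0,0,0],
    [0,0,0.3,0,0,0,0],
  ],
)

```text
clock: 45.55
tool_pos: [0.5934, -0.3753, 0.166]
tcp_rot: [0.957, 0.288, 0.006, 0.006]
ft_force: [0.5, 0.0, 0.3]
width: 0.0198
grip_force: 20.0
```

```bash
python3 -c "
from rel import *
print(arm.state()['width'],arm.state()['tool_pos'])
down([.497,.083,.16],273)"
```

```text
0.019801422727676533 [ 0.59342856 -0.37533209  0.1660441 ]
shift [-0.193  0.917 -0.012] turn [ 0.008  0.008 -0.355] q [ 1.07  0.73 -0.93  1.5   0.62  1.21 -0.94] clk 45.55
```

Request:
drive_tool(
  motion=[
    [-0.02,0.09,0,0,0,-0.03,0],
    [-0.04,0.18,0,0,0,-0.07,0],
    [-0.06,0.27,0,0,0,-0.1,0],
    [-0.08,0.36,0,0,0,-0.14,0],
    [-0.1,0.45,0,0,0,-0.17,0],
    [-0.12,0.54,0,0,0,-0.21,0],
    [-0.14,0.63,0,0,0,-0.24,0],
    [-0.16,0.72,0,0,0,-0.28,0],
    [-0.18,0.82,0,0.008,0.008,-0.32,0],
    [-0.193,0.917,0,0.008,0.008,-0.355,0],
    [-0.193,0.917,0,0.008,0.008,-0.355,0],
    [-0.193,0.917,0,0.008,0.008,-0.355,0],
  ],
)

```text
clock: 46.75
tool_pos: [0.4918, 0.0848, 0.1575]
tcp_rot: [1.0, 0.028, -0.004, -0.006]
ft_force: [0.2, -0.7, -0.7]
width: 0.0197
grip_force: 20.0
```

```bash
python3 -c "
from rel import *
print(arm.state()['width'],arm.state()['tool_pos'])
down([.497,.083,.044],273)"
```

```text
0.01974994999716949 [0.49177123 0.08484627 0.15749513]
shift [ 0.01  -0.004 -0.227] turn [-0.007 -0.006 -0.003] q [ 0.52  0.42 -0.96  1.97  0.4   0.96 -2.15] clk 46.75
```

Request:
drive_tool(
  motion=[
    [0.01,-0.004,-0.08,-0.007,-0.006,0,0],
    [0.01,-0.004,-0.16,-0.007,-0.006,0,0],
    [0.01,-0.004,-0.21,-0.007,-0.006,0,0],
    [0.01,-0.004,-0.23,-0.007,-0.006,0,0],
    [0.01,-0.004,-0.234,-0.007,-0.006,0,0],
    [0.01,-0.004,-0.234,-0.007,-0.006,0,0.45],
    [0.01,-0.004,-0.234,-0.007,-0.006,0,0.45],
    [0.01,-0.004,-0.234,-0.007,-0.006,0,0.45],
    [0.01,-0.004,-0.234,-0.007,-0.006,0,0.45],
    [0.01,-0.004,-0.15,-0.007,-0.006,0,0.45],
    [0.01,-0.004,-0.06,-0.007,-0.006,0,0.45],
    [0.01,-0.004,0,-0.007,-0.006,0,0.45],
  ],
)

```text
clock: 47.95
tool_pos: [0.4982, 0.0822, 0.1604]
tcp_rot: [1.0, 0.027, 0.002, -0.001]
ft_force: [0.7, -0.0, 0.3]
width: 0.0391
grip_force: 0.0
```

```bash
python3 -c "
from rel import *
print(arm.state()['tool_pos'])
down([.50,.03,.26],273)"
```

```text
[0.49820877 0.08218144 0.160404  ]
shift [ 0.004 -0.104  0.199] turn [-0.001  0.002 -0.001] q [ 0.52  0.42 -0.96  1.96  0.41  0.97 -2.16] clk 47.95
```

Request:
drive_tool(
  motion=[
    [0.05,-0.05,0.04,0,0,0,0.45],
    [0.1,-0.104,0.08,0,0,0,0.45],
    [0.1,-0.104,0.08,0,0,0,0.45],
    [0.1,-0.104,0.08,0,0,0,0.45],
  ],
)

```text
clock: 48.35
tool_pos: [0.5476, 0.0288, 0.1979]
tcp_rot: [1.0, 0.025, 0.0, -0.001]
ft_force: [-0.4, 0.9, -0.3]
width: 0.0392
grip_force: 0.0
```

```bash
python3 -c "
from rel import *
p,im=look('wrist'); c=np.array([proj(p,[.557+.125*np.cos(a),.041+.125*np.sin(a),.057]) for a in np.arange(0,6.3,.3)]);print(c.min(0),c.max(0))
u,v=proj(p,[.625,.005,.045]).astype(int);print(u,v)
x0,y0=max(u-55,0),max(v-55,0)
A=cv2.resize(im[y0:y0+110,x0:x0+110],(440,440),interpolation=cv2.INTER_CUBIC)
B=cv2.resize(im[:330],(360,232),interpolation=cv2.INTER_AREA)
s=arm.capture('scene');C=cv2.resize(s[185:237,235:316],(360,208),interpolation=cv2.INTER_CUBIC)
cv2.imwrite('pics/last.png',np.hstack([A,np.vstack([B,C])])[:,:,::-1]); cv2.imwrite('pics/wr_raw.png',im[:,:,::-1])
hsv=cv2.cvtColor(im,cv2.COLOR_RGB2HSV);m=cv2.inRange(hsv,(3,110,40),(20,255,255))
n,l,st,ce=cv2.connectedComponentsWithStats(m)
for i in range(1,n):
  if st[i,4]>15: print(st[i],onz(p,*ce[i],.045).round(3))
for q in ([.62,.03,.049],[.62,.05,.049]): print(proj(p,q))
"
```

```text
[107.98984798  20.2004818 ] [370.70994811 277.63508077]
281 92
[267  65  23  21 307] [0.64  0.01  0.045]
[298  72  23  22 320] [ 0.635 -0.021  0.045]
[243  87  28  38 667] [0.613 0.027 0.045]
[193 186  21  54 817] [0.507 0.078 0.045]
[ 276  190   25   63 1007] [ 0.499 -0.011  0.045]
[159 265  17  56 387] [0.402 0.12  0.045]
[331 265  17  56 403] [ 0.41  -0.079  0.045]
[335 333  75  22 652] [ 0.343 -0.127  0.045]
[355 333  11   6  30] [ 0.354 -0.11   0.045]
[399 333  75  22 627] [ 0.344 -0.203  0.045]
[ 126  338  211   17 1651] [0.329 0.042 0.045]
[254.58069042  97.07179086]
[232.89957928  95.9216579 ]
```

View pics/last.png

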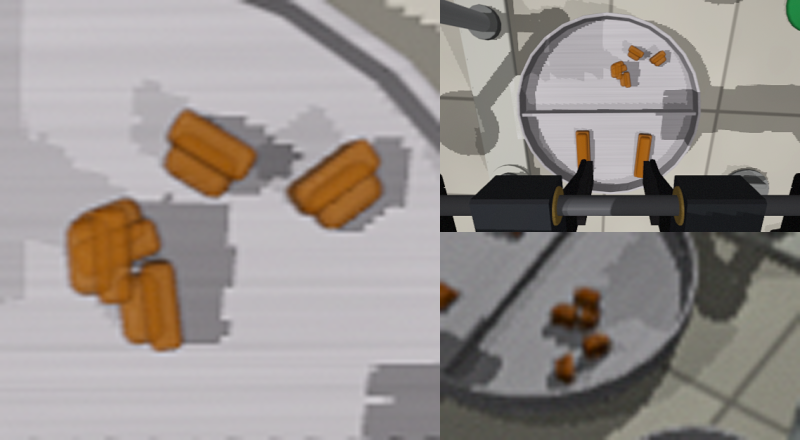

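The wrist crop shows five caps in the far half, at (210,150), (335,185), (150,305) and two in the pile at (110,250). The scene crop also shows five. The bars lie flat in the near half at (583,146) and (643,155) in the small view. Everything is loaded, so I'll fetch the lamp.

Request:
drive_tool(
  motion=[
    [0,0.0,0.1,0,0,0.08,0.7],
    [-0.02,0.1,0.2,0,0,0.17,1],
    [-0.03,0.15,0.2,0,0,0.26,1],
    [-0.04,0.2,0.2,0,0,0.35,1],
    [-0.05,0.25,0.2,0,0,0.44,1],
    [-0.06,0.3,0.2,0,0,0.53,1],
    [-0.07,0.36,0.2,0,0,0.62,1],
    [-0.07,0.42,0.2,0,0,0.71,1],
    [-0.07,0.45,0.2,0,0,0.8,1],
    [-0.07,0.45,0.2,0,0,0.8,1],
    [-0.07,0.45,0.2,0,0,0.8,1],
  ],
)

```text
clock: 49.55
tool_pos: [0.5115, 0.2547, 0.2971]
tcp_rot: [0.81, 0.586, -0.001, -0.0]
ft_force: [-0.5, -0.3, 0.4]
width: 0.0871
grip_force: 0.0
```

```bash
python3 -c "
from rel import *
down([.511,.355,.30],50)"
```

```text
shift [-0.001  0.201  0.006] turn [ 0.001 -0.001  0.794] q [ 0.34  0.52 -1.27  1.64  0.51  1.36 -1.31] clk 49.55
```

Request:
drive_tool(
  motion=[
    [0,0.05,0,0,0,0.09,1],
    [0,0.1,0,0,0,0.18,1],
    [0,0.15,0,0,0,0.27,1],
    [0,0.2,0,0,0,0.36,1],
    [0,0.2,0,0,0,0.45,1],
    [0,0.2,0,0,0,0.54,1],
    [0,0.2,0,0,0,0.63,1],
    [0,0.2,0,0,0,0.72,1],
    [0,0.2,0,0,0,0.794,1],
    [0,0.2,0,0,0,0.794,1],
    [0,0.2,0,0,0,0.794,1],
  ],
)

```text
clock: 50.65
tool_pos: [0.5128, 0.3535, 0.2976]
tcp_rot: [0.344, 0.939, -0.001, -0.0]
ft_force: [0.9, 0.7, -0.2]
width: 0.0872
grip_force: 0.0
```

```bash
python3 -c "
from rel import *
p,im=look('wrist'); cv2.imwrite('pics/wl.png',im[:,:,::-1])
u,v=proj(p,[.511,.355,.185]);print(u,v)
hsv=cv2.cvtColor(im,cv2.COLOR_RGB2HSV)
# dark peg top against light head: dark connected parts near the prediction
m=cv2.inRange(hsv,(0,0,0),(180,120,125));m[:, :]&=0xff
x0,y0=int(u)-50,int(v)-50
sub=np.ascontiguousarray(m[y0:y0+90,x0:x0+100]);n,l,st,ce=cv2.connectedComponentsWithStats(sub)
for i in range(1,n):
  if st[i,4]>30: print(st[i],ce[i]+[x0,y0])
print(im[y0:y0+90:9,x0:x0+100:9].mean(2).astype(int))
down([.511,.355,.155],50)"
```

```text
254.7150661307735 182.0860838705382
[ 21  32  37  34 791] [245.28697851 181.25031606]
[  0  58  29  32 426] [213.2370892  211.48826291]
[36 81 23  6 45] [250.75555556 213.88888889]
[[152 125 179 178 180 179 180 179 179 179 139 140]
 [155 179 179 178 178 179 179 179 179 179 180 138]
 [178 178 179 179 178 178 178 178 179 179 178 103]
 [179 177 178 178 177 178 178 178 178 178 178 165]
 [178 177 178 177 177  52  59 159 159 159 177 161]
 [177 178 178 177 119 108  85 158 159 177 177 162]
 [174 177 176 118 117 102 102 177 177 177 176 138]
 [ 76 176 177 118 179 176 177 176 178 176 177 139]
 [ 93  75 176 176 176 176 176 176 177 176 138 138]
 [ 93  93  58 177 177 108 105 176 171 139 138 136]]
shift [-0.003  0.003 -0.285] turn [ 0.001 -0.     0.002] q [ 0.15  0.68 -1.35  1.52  0.67  1.47 -0.35] clk 50.7
```

Request:
drive_tool(
  motion=[
    [-0.003,0.003,-0.1,0,0,0,1],
    [-0.003,0.003,-0.2,0,0,0,1],
    [-0.003,0.003,-0.285,0,0,0,1],
    [-0.003,0.003,-0.285,0,0,0,0.3],
    [-0.003,0.003,-0.285,0,0,0,0],
    [-0.003,0.003,-0.285,0,0,0,0],
    [-0.003,0.003,-0.285,0,0,0,0],
    [-0.003,0.003,-0.285,0,0,0,0],
    [-0.003,0.003,-0.285,0,0,0,0],
    [-0.003,0.003,-0.285,0,0,0,0],
    [-0.003,0.003,-0.285,0,0,0,0],
    [-0.003,0.003,-0.285,0,0,0,0],
  ],
  newtons=12,
)

```text
clock: 51.9
tool_pos: [0.5109, 0.356, 0.1553]
tcp_rot: [0.342, 0.94, -0.0, -0.0]
ft_force: [0.8, -0.7, 0.5]
width: 0.023
grip_force: 0.0
```

Request:
drive_tool(
  motion=[
    [0,0,0,0,0,0,0],
    [0,0,0,0,0,0,0],
    [0,0,0,0,0,0,0],
    [0,0,0,0,0,0,0],
    [0,0,0,0,0,0,0],
    [0,0,0,0,0,0,0],
  ],
)

```text
clock: 52.5
tool_pos: [0.5108, 0.356, 0.1552]
tcp_rot: [0.342, 0.94, -0.0, -0.0]
ft_force: [-0.2, -1.7, 0.8]
width: 0.0174
grip_force: 12.0
```

```bash
python3 - <<'E'
from rel import *
s=arm.state();T=s["tool_pos"][:2];print(s["width"],s["tool_pos"],s["grip_force"],np.round(s["q"],2))
H=np.array([.668,.217]);d=T-H;print(np.linalg.norm(d))
a0=np.arctan2(d[1],d[0]);a1=np.arctan2(.042-.217,.556-.668)+2*np.pi; print("to go",a1-a0)
n=18;prev=T
P=[H+.208*np.array([np.cos(a),np.sin(a)]) for a in np.linspace(a0,a1,n+1)]
for k in range(1,n+1):
    b=P[(k-1)//6*6] if k>6 else T
    print(k,np.round((P[k]-b)/.5,3))
E
```

```text
0.017412211169360016 [0.51077129 0.35597635 0.15524696] 11.998201939277351 [ 0.11  0.8  -1.25  1.69  0.79  1.26 -0.45]
0.20984587767782262
to go 1.725338407271042
1 [-0.022 -0.034]
2 [-0.044 -0.067]
3 [-0.063 -0.102]
4 [-0.078 -0.139]
5 [-0.089 -0.177]
6 [-0.097 -0.216]
7 [-0.004 -0.04 ]
8 [-0.004 -0.08 ]
9 [-0.001 -0.119]
10 [ 0.007 -0.158]
11 [ 0.018 -0.197]
12 [ 0.033 -0.234]
13 [ 0.018 -0.035]
14 [ 0.04  -0.069]
15 [ 0.064 -0.1  ]
16 [ 0.092 -0.129]
17 [ 0.122 -0.155]
18 [ 0.155 -0.178]
```

Request:
drive_tool(
  motion=[
    [-0.022,-0.034,0,0,0,0.04,0],
    [-0.044,-0.067,0,0,0,0.08,0],
    [-0.063,-0.102,0,0,0,0.12,0],
    [-0.078,-0.139,0,0,0,0.16,0],
    [-0.089,-0.177,0,0,0,0.2,0],
    [-0.097,-0.216,0,0,0,0.24,0],
    [-0.097,-0.216,0,0,0,0.24,0],
  ],
)

```text
clock: 53.2
tool_pos: [0.4615, 0.2463, 0.1553]
tcp_rot: [0.169, 0.986, -0.001, -0.001]
ft_force: [-3.2, -0.4, -0.8]
width: 0.0176
grip_force: 12.0
```

Request:
drive_tool(
  motion=[
    [-0.004,-0.04,0,0,0,0.04,0],
    [-0.004,-0.08,0,0,0,0.08,0],
    [-0.001,-0.119,0,0,0,0.12,0],
    [0.007,-0.158,0,0,0,0.16,0],
    [0.018,-0.197,0,0,0,0.2,0],
    [0.033,-0.234,0,0,0,0.24,0],
    [0.033,-0.234,0,0,0,0.24,0],
  ],
)

```text
clock: 53.9
tool_pos: [0.4802, 0.1289, 0.1555]
tcp_rot: [-0.009, 1.0, -0.001, -0.0]
ft_force: [-1.3, -1.0, 2.0]
width: 0.0174
grip_force: 12.0
```

Request:
drive_tool(
  motion=[
    [0.018,-0.035,0,0,0,0.04,0],
    [0.04,-0.069,0,0,0,0.08,0],
    [0.064,-0.1,0,0,0,0.12,0],
    [0.092,-0.129,0,0,0,0.16,0],
    [0.122,-0.155,0,0,0,0.2,0],
    [0.145,-0.171,0,0,0,0.2,0],
    [0.145,-0.171,0,0,0,0.2,0],
  ],
)

```text
clock: 54.6
tool_pos: [0.5537, 0.045, 0.1556]
tcp_rot: [-0.158, 0.987, -0.0, 0.001]
ft_force: [1.0, -1.1, 2.5]
width: 0.0178
grip_force: 12.0
```

```bash
python3 -c "
from rel import *
s=arm.state();print(s['tool_pos'],s['ft_force'],s['width'],np.round(s['q'],2))"
```

```text
[0.55367996 0.044957   0.15561309] [ 1.00642447 -1.06381355  2.51504502] 0.017812382229326622 [ 0.75  0.76 -1.35  1.85  0.8   1.22  1.02]
```

Request:
drive_tool(
  motion=[
    [0.004,-0.003,0,0,0,0,0],
    [0.008,-0.005,0,0,0,0,0],
    [0.008,-0.005,0,0,0,0,0],
  ],
)

```text
clock: 54.9
tool_pos: [0.5551, 0.044, 0.1556]
tcp_rot: [-0.161, 0.987, -0.0, 0.0]
ft_force: [-1.4, 2.3, 2.5]
width: 0.0173
grip_force: 12.0
```

Request:
drive_tool(
  motion=[
    [0.004,-0.003,0,0,0,0,0],
    [0.008,-0.005,0,0,0,0,0],
    [0.008,-0.005,0,0,0,0,0],
  ],
)

```text
clock: 55.2
tool_pos: [0.559, 0.0414, 0.1556]
tcp_rot: [-0.161, 0.987, 0.0, -0.0]
ft_force: [-3.5, 2.9, 5.0]
width: 0.0178
grip_force: 12.0
```

Request:
drive_tool(
  motion=[
    [0.004,-0.003,0,0,0,0,0],
    [0.006,-0.004,0,0,0,0,0],
    [0.006,-0.004,0,0,0,0,0],
  ],
)

```text
clock: 55.5
tool_pos: [0.559, 0.0413, 0.1555]
tcp_rot: [-0.162, 0.987, 0.001, -0.003]
ft_force: [-9.4, 4.4, 7.3]
width: 0.0175
grip_force: 12.0
```

Request:
drive_tool(
  motion=[
    [-0.004,0.003,0,0,0,0,0],
    [-0.004,0.003,0,0,0,0,1],
    [-0.004,0.003,0,0,0,0,1],
    [-0.004,0.003,0,0,0,0,1],
    [-0.004,0.003,0,0,0,0,1],
    [-0.004,0.003,0,0,0,0,1],
    [-0.004,0.003,0.1,0,0,0,1],
    [-0.004,0.003,0.2,0,0,0,1],
    [-0.004,0.003,0.3,0,0,0,1],
    [-0.004,0.003,0.3,0,0,0,1],
  ],
)

```text
clock: 56.5
tool_pos: [0.5632, 0.0425, 0.3127]
tcp_rot: [-0.16, 0.987, -0.001, 0.006]
ft_force: [0.2, 0.3, 0.1]
width: 0.0813
grip_force: 0.0
```

```bash
python3 -c "
from rel import *
p=arm.camera_params('top');im=arm.capture('top')
print(im[175:205:3,235:262:3].mean(2).astype(int))
down([.419,.204,.22],93)"
```

```text
[[ 83  46  90  88  83  87  91  97  98]
 [ 39  40  40  82  76  83  87  92  97]
 [167 111  46  71  69  80  84  88  93]
 [ 41  35  76  51  65  74  80  86  89]
 [119 105  51  78  47  64  76  81  86]
 [ 77 133 194 184 113  60  66  78  82]
 [195 213 213 197  77  51  65  67  78]
 [207 214 213 213 213 213 212  64  71]
 [188 213 213 214 213 213 213 212  60]
 [161 188 214 213 214 213 214 213 169]]
shift [-0.286  0.326 -0.178] turn [ 0.002  0.005 -0.179] q [ 0.79  0.54 -1.36  1.64  0.54  1.39  1.25] clk 56.55
```

Request:
drive_tool(
  motion=[
    [-0.06,0.07,0,0,0,-0.03,1],
    [-0.12,0.14,0,0,0,-0.06,1],
    [-0.18,0.21,0,0,0,-0.09,1],
    [-0.24,0.28,0,0,0,-0.13,1],
    [-0.286,0.326,-0.08,0,0,-0.179,1],
    [-0.286,0.326,-0.178,0,0,-0.179,1],
    [-0.286,0.326,-0.178,0,0,-0.179,1],
    [-0.286,0.326,-0.178,0,0,-0.179,1],
  ],
)

```text
clock: 57.35
tool_pos: [0.4172, 0.2027, 0.216]
tcp_rot: [-0.027, 1.0, -0.0, -0.001]
ft_force: [0.2, 0.0, 0.1]
width: 0.0864
grip_force: 0.0
```

```bash
cat > kn.py <<'E'
from rel import *
def knob():
    p,im=look('wrist'); u,v=proj(p,[.419,.204,.05]); x0,y0=int(u)-60,int(v)-45
    g=cv2.cvtColor(im,cv2.COLOR_RGB2HSV)[y0:y0+80,x0:x0+120]
    for vmax in (75,110):
        m=cv2.inRange(g,(0,0,0),(180,255,vmax)); n,l,st,ce=cv2.connectedComponentsWithStats(m)
        for i in range(1,n):
            if st[i,4]>60:
                c=cv2.findContours((l==i).astype(np.uint8),0,1)[0][0]; r=cv2.minAreaRect(c)
                print(vmax,"ctr",np.round(np.array(r[0])+[x0,y0],1),np.round(r[1],1),round(r[2]),st[i,4],"z.05",onz(p,r[0][0]+x0,r[0][1]+y0,.05).round(4))
    print("pred",u,v)
    ii=im[y0:y0+80:5,x0:x0+120:5].mean(2).astype(int)
    for r in ii: print(*["%3d"%k for k in r])
    down([.419,.204,.10],93)
E
python3 -c "
from kn import *
knob()"
```

```text
75 ctr [245.2 167.1] [25.1 47.7] 24 627 z.05 [0.4136 0.1933 0.05  ]
110 ctr [248.1 166.1] [65.3 85.4] 9 2318 z.05 [0.4124 0.1963 0.05  ]
pred 255.14526226065777 172.65939942480713
127 131 138 143 147 135 140 143 146 147 146 145 145 145 144 135 116 145 144 145 144 145 145 164
150 147 143 140 134 121  58 145 149 149 151 149 149 150 151 151 150 152 152 112 120 126 132 137
154 155 155 157 157 157  81 156 163 141 137 164 165 165 128 165 163 164 164 134 132 126 123 117
156 156 155 156 156 156  76 155 108 162 162 162 163 163 164 164 155 164 165 137 143 142 141 143
155 155 156 156 158 112  80 116 155 169 169  68  52 132 164 164 163 156 164 140 142 141 142 142
155 156 155 156 157  79  74 158  95  62  51  45  40  46  98 165 164 166 164 140 142 142 142 142
157 155 156 156 153  79 131  93  93  52  53  44  89  92  96  96 164 164 156 140 140 140 140 140
156 155 155 155 144  78 162  95  49  52  51  49 116  96  96  95 154 163 165 140 141 141 142 141
156 155 156 155 136 101 161  94  50  51  52  65 145  95  95  96 114 164 151 140 140 141 141 140
156 155 155 155 157 100 161  94  50  51  53  75 155  96  95  95 130 164 161 140 140 139 139 140
156 155 156 155 156  99  85  94  75  50  51  87  94  90  94  94 164 162 164 139 140 139 139 139
157 156 154 156 156 159 102  96  95  54  53  91  95  87  92 149 163 156 164 139 138 138 139 139
155 156 156 155 156 155 121  79 101 159 141  92  95  98 162 162 161 164 164 138 138 138 138 139
156 156 156 155 155 156 105 104 162 147 132  93  96 164 162 162 164 164 164 138 137 136 137 138
156 157 155 157 155 155  98 100 162 162 162 164 165 162 163 163 164 164 160 138 137 135 136 138
148 157 156 156 157 157  96  98 162 162 163 162 163 162 162 163 163 163 164 136 137 136 136 137
shift [ 0.001  0.001 -0.235] turn [-0. -0. -0.] q [ 0.5   0.37 -1.26  1.97  0.4   1.09  0.69] clk 57.4
```

```bash
python3 -c "
from kn import *
p,im=look('wrist');g=im.mean(2).astype(int)
print('cols',*range(226,284,2))
for r in range(140,204,2): print(r,*['%3d'%k for k in g[r,226:284:2]])
"
```

```text
cols 226 228 230 232 234 236 238 240 242 244 246 248 250 252 254 256 258 260 262 264 266 268 270 272 274 276 278 280 282
140  80 102 165  95  93 161 163 163 162 164 163 163 164 163 163 164 163 163 164 164 165 164 165 157 155 164 164 164 165
142  79 103  96  98 163 163 162 163 163 163 164 164 163 164 164 164 163 164 165 164 164 163 164 165 163 150 164 164 164
144  82  78 106 164 164 164 164 163 163 164 167 157 158 155 162 171 168 167 165 165 164 165 165 165 165 167 161 165 164
146  80  79 126  96  97  96  96  97  98  95  73  38  62  79  75  71  63  56 144 167 164 164 165 164 165 164 160 158 164
148  76 146 130  94  96  96  97  97  71  46  53  54  43  39  40  43  43  45  85  70 161 166 164 165 165 165 166 147 165
150 108 164 130  97  94  96  93  49  51  52  52  51  37  38  43  40  45  45  68  99  87 134 165 165 164 165 164 171 158
152 157 166 132  95  96  98  52  52  52  51  52  52  32  69  74  65  55  49  58  97  96  90 154 166 163 164 165 164 162
154 163 128  94  97  98  71  51  52  52  52  50  53  49  84  88  95  87  90  85  95  95  96  91 154 164 165 163 164 168
156 164 122  95  96
[... 2160 characters left out ...]
 161 162 163 163 127 155  71  77  85  93  97  96 151 164 163 162 162 162 163 163 163 164 165 164 164
194 101  94 130 162 162 162 161 161 162 163 165 165 160 149 129 159 163 163 163 164 163 163 163 163 164 164 163 163 163
196 100  97 129 163 162 161 161 162 163 162 162 162 162 164 163 162 163 162 163 163 164 164 164 165 164 164 164 164 164
198 101  99 125 163 161 162 162 162 162 162 163 162 163 163 163 163 162 163 163 163 163 164 162 163 163 163 164 164 164
200 102 102 122 163 161 161 161 163 162 162 162 162 163 163 162 163 163 163 163 164 163 163 164 163 163 164 164 164 164
202  98 101 120 164 162 161 161 161 162 162 162 162 162 163 162 162 163 162 163 163 163 163 164 164 163 164 164 164 163
```

```bash
python3 -c "
from kn import *
p=arm.camera_params('wrist')
for z in (.02,.03,.04,.05,.06): print(z,proj(p,[.419,.204,z]).round(1))
a,b=onz(p,255.5,152,.05),onz(p,252,192,.05);print(a,b,np.linalg.norm(a-b),np.degrees(np.arctan2(*(b-a)[1::-1])),(a+b)/2, onz(p,253.5,166.5,.025))
print(onz(p,247,172,.05),onz(p,260,172,.05))
"
```

```text
0.02 [254.1 163.3]
0.03 [254.1 165.4]
0.04 [254.2 167.6]
0.05 [254.2 169.9]
0.06 [254.2 172.4]
[0.39989606 0.20431036 0.05      ] [0.44343985 0.20296459 0.05      ] 0.043564576808741706 -1.7702238874573824 [0.42166796 0.20363747 0.05      ] [0.42155658 0.20347    0.025     ]
[0.4216143 0.196577  0.05     ] [0.42089825 0.21020049 0.05      ]
```

Request:
drive_tool(
  motion=[
    [0.004,0,-0.08,0,0,-0.045,0.4],
    [0.004,0,-0.16,0,0,-0.045,0.4],
    [0.004,0,-0.24,0,0,-0.045,0.4],
    [0.004,0,-0.26,0,0,-0.045,0.4],
    [0.004,0,-0.28,0,0,-0.045,0.4],
    [0.004,0,-0.3,0,0,-0.045,0.4],
    [0.004,0,-0.315,0,0,-0.045,0.4],
    [0.004,0,-0.315,0,0,-0.045,0.4],
  ],
)

```text
clock: 58.25
tool_pos: [0.4197, 0.203, 0.0589]
tcp_rot: [0.007, 1.0, -0.0, -0.0]
ft_force: [-0.2, -0.2, 0.5]
width: 0.0371
grip_force: 0.0
```

Request:
drive_tool(
  motion=[
    [0,0,-0.01,0,0,0,0.4],
    [0,0,-0.02,0,0,0,0.4],
    [0,0,-0.02,0,0,0,0.4],
  ],
)

```text
clock: 58.55
tool_pos: [0.4192, 0.2028, 0.0485]
tcp_rot: [0.007, 1.0, -0.001, -0.001]
ft_force: [-0.6, 0.4, 0.8]
width: 0.0349
grip_force: 0.0
```

Request:
drive_tool(
  motion=[
    [0,0,-0.01,0,0,0,0.4],
    [0,0,-0.02,0,0,0,0.4],
    [0,0,-0.02,0,0,0,0.4],
  ],
)

```text
clock: 58.85
tool_pos: [0.419, 0.2028, 0.0382]
tcp_rot: [0.007, 1.0, -0.001, -0.001]
ft_force: [-0.4, 0.3, 0.5]
width: 0.0347
grip_force: 0.0
```

Now close on the bar grip.

Request:
drive_tool(
  motion=[
    [0,0,0,0,0,0,0],
    [0,0,0,0,0,0,0],
    [0,0,0,0,0,0,0],
    [0,0,0,0,0,0,0],
    [0,0,0,0,0,0,0],
    [0,0,0,0,0,0,0],
  ],
  newtons=25,
)

```text
clock: 59.45
tool_pos: [0.4194, 0.2042, 0.0391]
tcp_rot: [0.007, 1.0, 0.001, 0.0]
ft_force: [-0.7, 5.6, -1.3]
width: 0.0137
grip_force: 24.9
```

Request:
drive_tool(
  motion=[
    [0,0.001,0,0,0,-0.08,0],
    [0,0.001,0,0,0,-0.16,0],
    [0,0.001,0,0,0,-0.24,0],
    [0,0.001,0,0,0,-0.32,0],
    [0,0.001,0,0,0,-0.4,0],
    [0,0.001,0,0,0,-0.48,0],
    [0,0.001,0,0,0,-0.56,0],
    [0,0.001,0,0,0,-0.64,0],
    [0,0.001,0,0,0,-0.72,0],
    [0,0.001,0,0,0,-0.8,0],
    [0,0.001,0,0,0,-0.88,0],
    [0,0.001,0,0,0,-0.88,0],
  ],
)

```text
clock: 60.65
tool_pos: [0.4208, 0.2059, 0.0391]
tcp_rot: [0.619, 0.785, 0.003, -0.001]
ft_force: [2.6, 5.8, -6.6]
width: 0.014
grip_force: 24.9
```

```bash
python3 -c "
from rel import *
s=arm.state();print(s['ft_force'],s['wrist_torque'],s['width'],s['tool_pos'],np.round(s['q'],2));x=Ro.from_quat(s['tcp_rot']).as_matrix()[:,1];print(np.degrees(np.arctan2(x[1],x[0])))"
```

```text
[ 2.59724389  5.8092339  -6.64616743] [ 1.43799768 -0.80455173 -0.01969793] 0.013964723953267288 [0.42082303 0.20592811 0.03911629] [-0.03  0.48 -0.63  2.15  0.46  0.64 -0.75]
13.517456376129937
```

Request:
drive_tool(
  motion=[
    [0,0,0,0,0,-0.03,0],
    [0,0,0,0,0,-0.06,0],
    [0,0,0,0,0,-0.08,0],
    [0,0,0,0,0,-0.08,0],
  ],
)

```text
clock: 61.05
tool_pos: [0.421, 0.2059, 0.0391]
tcp_rot: [0.664, 0.748, 0.003, -0.0]
ft_force: [3.9, 5.8, -8.0]
width: 0.0137
grip_force: 25.1
```

```bash
cat > t.py <<'E'
from rel import *
s=arm.state();print(s['ft_force'],s['wrist_torque'],s['width'],s['tool_pos']);x=Ro.from_quat(s['tcp_rot']).as_matrix()[:,1];print(np.degrees(np.arctan2(x[1],x[0])))
E
python3 t.py
```

```text
[ 3.86626271  5.83988184 -7.96273951] [ 1.41711637 -0.95041847  0.41593536] 0.01371613614784629 [0.42102159 0.20589946 0.03913029]
6.847156583085581
```

Request:
drive_tool(
  motion=[
    [0,0,0,0,0,-0.02,0],
    [0,0,0,0,0,-0.04,0],
    [0,0,0,0,0,-0.04,0],
  ],
)

```text
clock: 61.35
tool_pos: [0.4211, 0.2055, 0.0392]
tcp_rot: [0.685, 0.728, 0.002, -0.0]
ft_force: [3.1, 5.3, -6.5]
width: 0.0139
grip_force: 25.9
```

```bash
python3 t.py
```

```text
[ 3.11700761  5.32762914 -6.53409286] [ 1.13022664 -0.92776305  0.56027194] 0.013947267722714067 [0.42106908 0.20550704 0.03918254]
3.4562537427924855
```

Request:
drive_tool(
  motion=[
    [0,0,0,0,0,0,0.4],
    [0,0,0,0,0,0,0.4],
    [0,0,0,0,0,0,0.4],
    [0,0,0,0,0,0,0.4],
    [0,0,0,0,0,0,0.4],
    [0,0,0.08,0,0,0,0.4],
    [0,0,0.18,0,0,0,0.4],
    [0,0,0.28,0,0,0,0.4],
    [0,0,0.36,0,0,0,0.4],
    [0,0,0.36,0,0,0,0.4],
  ],
)

```text
clock: 62.35
tool_pos: [0.4223, 0.2055, 0.2242]
tcp_rot: [0.687, 0.727, 0.005, 0.002]
ft_force: [0.5, 0.4, -0.8]
width: 0.0344
grip_force: 0.0
```

```bash
python3 t.py; python3 -c "
from rel import *
p,im=look('wrist');g=im.mean(2).astype(int);u,v=proj(p,[.4205,.204,.055]).astype(int);print(u,v)
for r in range(v-30,v+32,3): print(r,*['%3d'%k for k in g[r,u-33:u+36:3]])
pt,it=look('top')
for nm,X in (('peg',[.559,.041,.185]),): 
  u,v=proj(pt,X).astype(int);print(u,v)
  for r in range(v-10,v+12,2): print(*['%3d'%k for k in it[r,u-24:u+26:3].mean(1)])
bars('top')"
```

```text
[ 0.50268989  0.41067809 -0.75997587] [-0.01860694 -0.18832659  0.03024732] 0.03438164048506133 [0.42229887 0.20550262 0.22423597]
3.2214223159706763
250 169
139 181 187 187 188 156 190 188 187 187 187 179 168 168 168 168 168 168 185 152 181 187 187 188
142 181 187 187 165 188 187 187 187 186 192 174 173 170 171 168 169 168 173 188 161 182 186 187
145 178 187 174 188 187 188 188 191  95  95  65  67  69 100  86 171 168 180 186 180 164 187 186
148 175 187 177 187 187 187 172 112 115  64  69  70  63  99  98  89 166 167 187 187 165 188 186
151 172 188 189 187 188 180 111 112 111 110 109 108 104  94  99  98 100 170 186 185 182 178 186
154 170 176 188 187 188 113 114 113 112 108 130 134 105  94  98  97  97 113 177 186 185 161 186
157 167 177 187 187 186 113 113 112 114 107 122 147 107  90  97  97 102 109 166 185 185 167 186
160 165 178 187 187 151 112 113 113 114 103 112 157 109  87  99  97  95 111 166 187 186 162 187
163 161 181 187 187 151 111 112 112 112  98 108 168 108  80  98  97  96 111 154 186 186 163 186
166 159 180 187 187 154 114 112 113 114  91 110 178 110  76  97  98  97 111 15
[... 1349 characters left out ...]
 107
153 150 150 151 152 209 181 181 146 206 208 208 207 200 105 107 107
151 151 150 189 210 210 183 176 111 118 126 127 208 209 107 106 105
153 153 154 199 210 210 209 182 107  80 127 126 197 210 107 107 106
153 152 152 199 211 211 210 210  54  99 146 150 208 208  87  89  86
160 155 155 194 211 211 210 210 210 210 209 209 209 208 100  93  85
160 156 150 168 211 211 211 210 210 210 209 209 208 199 103 105 105
109 107  95 115 211 211 210 211 211 210 210 210 209 133 105 105 104
top [ 0.4967 -0.01  ] sz [0.015 0.066] yaw 178.7 z0-centre [ 0.4974 -0.0101]
top [0.4983 0.0805] sz [0.017 0.068] yaw 4.6 z0-centre [0.499  0.0808]
top [0.639  0.0292] sz [2.069 1.146] yaw 88.5 z0-centre [0.5938 0.0195]
```

```bash
python3 -c "
from bench import arm
print(arm.hand_in())"
```

```text
the job is handed in; nothing more can be done
None
```

I handed the job in at about 62 s: five caps in the tray's far half, two brown bars in the near half, empty cup upright and lid flat on the counter, lamp back at its stop, and the knob turned last to its stop; the verdict was not shown to me.

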